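# Tip a DIN-rail mounting plate up against an angle plate and stand it on the wiring rest

## Task

The aluminium mounting plate lies on its brass standoffs, rail side down, and is too wide to grip. Push it against the green angle plate, lever its opposite, free edge up until the plate stands up leaning on the angle plate, then take it by its top edge and set it in the two hooks of the grey sloped rest: centred, standing on a long edge, leaning back on the slope, with standoffs and rail facing out ready for wiring. Do not let the plate drop at any time, and leave the other things on the bench where they are.

Things in the scene. Friction and masses are not known exactly. Their poses are not given: they have to be found in the camera images.
- plate: Flat loose pale aluminium mounting plate, about 0.45 kg: slab 140 (its x) x 170 (its y) x 8 mm (z), origin at the slab's centre. It starts level, z up out of its plain face, the +x edge facing the angle plate about 5 to 35 mm away, the -x edge free. Four brass standoffs, 10 mm thick, 30 mm long, below it at x = +-55, y = +-70 mm keep the slab's underside 30 mm above the bench.
- plate_mid (a point): Centre of the mounting plate's slab (same point as the origin of plate). The gap under the middle of each edge is open. A steel rail, 35 mm wide and 7 mm high, runs along the plate's y from x = 4 to x = 40 mm on the standoff side.
- angle_plate: Green cast-iron angle plate bolted to the bench (fixed). Origin at the foot of its upright front face, in the middle; the face is the plane x = 0 and looks along -x (towards the robot's left, turned a little to the robot). Face 180 mm wide (y), 80 mm high, vertical, 14 mm thick; behind it (+x) a foot and three ribs reach back 110 mm.
- angle_plate_top (a point): Middle of the top edge of the angle plate's front face, 80 mm above the bench.
- rest: Grey sheet-steel sloped rest (fixed), 150 mm wide (y), base 125 mm deep. Origin on the bench, straight below point rest_seat. Its front looks along -x. The back panel leans away from the front (towards +x) by 20 degrees from vertical and reaches 85 mm up the slope from the hooks, so a plate standing on it sticks out above.
- rest_seat (a point): The corner, in the middle between the two hooks, where the back panel's front face meets the top of the hooks; 30 mm above the bench. The hooks (at y = +-36 mm, each 26 mm wide) are little shelves square to the back panel, with 22 mm between the panel and an upturned lip 8 mm high.
- rest_mid (a point): Where the centre of the mounting plate lies when it is fully home in the hooks, standing on a long edge, centred and leaning flat on the back panel.
- multimeter: Yellow multimeter, bystander.
- screwdriver_l: Red-handled screwdriver, bystander.
- side_cutters: Red-handled cutters, bystander.
- solder_reel: Reel of wire, bystander.
- relay_spare: Small light blue relay, bystander.
- hex_key: Hex key, bystander.
- tape: Roll of black tape, bystander.

How it is judged:
By the outcome, as a careful person would: the job done as asked, in the order asked, and still so for the second after the job is handed in, with the robot touching nothing.
It also fails if it takes over 72 s, if anything falls off the work surface, if the arm or the gripper's body presses on something with over 40 N, if the wrist force passes 120 N, or if a joint passes its speed limit or range.

## Robot

A 7-joint arm with a two-finger parallel gripper is mounted at the origin on a cart in front of the work surface, level with it; the furniture and walls round the work are solid. World frame = base frame: x ahead of the robot, y to its left, z up, the work surface at z = 0. Lengths are in m, angles in rad, forces in N, time in s.
With the tool pointing down it reaches from about 0.4 to 0.85 m from the base axis. Payload 4.5 kg.
Tool frame: the origin (TCP) lies between the finger pads; the fingertips stand 11 mm ahead of it and the grasp point (between the pads) lies 8 mm behind it (r.nose_length is the distance from the TCP to the fingertips, in m); z points along the fingers, y is the line along which they close (so a half turn about z gives the same grasp; the last joint's range is limited). The gripper opens to 88 mm and grips with 3 to 60 N. Pads are 18 mm wide; open, the fingers measure 123 mm over their backs; the gripper's body (75 mm by 187 mm) begins 45 mm behind the grasp point.
Start: joints at [-1.302, 0.689, -0.195, 1.565, 0.157, 0.902, -0.215], TCP at [0.145, 0.608, 0.25] pointing down, gripper open.
Joint ranges: [-3.01, 3.01], [-0.46, 2.08], [-1.47, 1.51], [0.13, 2.56], [-1, 4.14], [0.04, 2.09], [-2.66, 2.66]. Speed limits (rad/s): [2.57, 2.57, 3.14, 3.14, 3.14, 3.14, 3.14].

## Interface

Orientations are given as a unit quaternion [x, y, z, w].
In Python, from plant import get_state, snapshot, camera_model, r gives the robot as it stands.
- The arm moves only by the shell command python3 -m inch 'ROWS' [FORCE]. ROWS is text: rows parted by semicolons, each of 7 numbers parted by spaces: the opening, from -1 (shut) to 1 (fully open), then the shift along the tool's x, y, z in m, then the turn, a rotation vector about the tool's x, y, z in rad. A call has 1 to 20 rows; each row shifts and turns the commanded pose from where the row before left it, along the tool's axes as they then stand; what a row does not reach is not made up. A row lasts 1/12 s, in which the tool goes at most 41.7 mm and 7.16 degrees, less where a joint would pass 70% of its speed; a pose out of reach is approached as far as the arm can. A call is refused whole if a number of a shift passes 0.0417 or a number of a turn 0.125, either way. A call with a gripper value outside its range is refused whole. The fingers move at their own pace and stop on an object; FORCE is the grip in N (left out, the last holds). Time passes only in rows, so rows that do not move let the fingers close. It gives the time, the measured TCP pose, the force, the opening and the grip force at its end, in the units of the state.
- get_state(): the state, without advancing time (a new reading comes with each control period).
- snapshot(name): name is "scene" or "side" or "wrist"; returns (picture, depth): 420x560x3 uint8, red, green, blue; 420x560 float32, m along the optical axis (not along the pixel's ray), 0 where there is no reading.
- camera_model(name): a dict with "intrinsics" (3x3 intrinsics, pixels), "dist" ([k1, k2, p1, p2, k3] as OpenCV has them; the pictures are not rectified), "view" (4x4, takes a point from world to camera coordinates). Camera axes: x right, y down, z forward; pixel columns grow to the right and rows downward; lengths in m; the calibration is good to about 2 mm. A picture is of the moment at which its call begins: read the wrist's pose just before it. camera_model takes no time and is no camera call; for the wrist camera it gives the pose at the moment of the call.
- r.finish_job(): hands the job in; it is judged then, once.
The state is a dict: "clock": time; "q": joint angles; "qd": joint speeds; "joint_torque": joint torques, N m; "tool_pos": TCP position; "eef_rot": TCP orientation; "contact_force": force on the tool from outside, world axes, zero at the start; "moment": the same for the moment, N m; "opening": opening from 0.0 (shut) to 1.0 (fully open); "finger_force": force on a finger pad.
Only numpy, scipy, OpenCV 4.12 (cv2) and the standard library are available. Lean on these libraries where they do the work, as an engineer would, in place of code of your own. Each camera call takes 0.05 s, during which the arm holds its last target. There are 200 camera calls.

## Working session

There is one attempt and no reset: what is moved stays moved. The work goes in short steps, Python scripts to look and compute and a shell command to move; the robot and the scene stay as the last step left them, time stands still between calls to the robot, and variables do not carry over. Pictures are saved under pics/ and viewed, at most 11 in all, crops included, and the job is handed in when it is done.

```bash
ls; mkdir -p pics; python3 - <<'E'
from plant import *
import cv2,numpy as np
s=get_state();print({k:np.round(v,3) for k,v in s.items()})
a=snapshot("scene");b=snapshot("side")
np.savez('s0.npz',a=a[0],ad=a[1],b=b[0],bd=b[1])
for n,p in(("scene",a),("side",b)):
    cv2.imwrite(f"pics/{n}0.png",p[0][:,:,::-1]);m=camera_model(n);print(n,np.round(m["intrinsics"],1).tolist(),m["dist"],np.round(np.linalg.inv(m["view"]),3).tolist(), (p[1]>0).mean())
E
```

```text
pics
{'clock': np.float64(0.0), 'q': array([-1.302,  0.69 , -0.194,  1.566,  0.157,  0.902, -0.215]), 'qd': array([-0.002, -0.002, -0.   ,  0.001, -0.   ,  0.   ,  0.001]), 'joint_torque': array([-0.0000e+00, -5.2756e+01, -1.2670e+00, -1.5342e+01, -5.3000e-02,
        7.0000e-03,  0.0000e+00]), 'tool_pos': array([0.145, 0.607, 0.249]), 'eef_rot': array([ 0.117,  0.993, -0.001, -0.   ]), 'contact_force': array([-0.746, -0.282,  0.619]), 'moment': array([-0.032, -0.026, -0.011]), 'finger_force': np.float64(0.0), 'opening': np.float64(1.0)}
scene [[380.7, 0.0, 283.9], [0.0, 380.7, 219.1], [0.0, 0.0, 1.0]] [-0.06883758  0.          0.          0.          0.        ] [[-0.891, -0.328, 0.315, 0.284], [-0.454, 0.67, -0.587, 0.536], [-0.018, -0.666, -0.746, 0.719], [0.0, 0.0, 0.0, 1.0]] 0.9959311224489796
side [[479.1, 0.0, 286.3], [0.0, 479.1, 214.0], [0.0, 0.0, 1.0]] [-0.15217398  0.          0.          0.          0.        ] [[-0.201, 0.837, -0.509, 1.177], [0.979, 0.164, -0.118, 0.181], [-0.015, -0.522, -0.853, 1.172], [0.0, 0.0, 0.0, 1.0]] 0.9960714285714286
```

View pics/scene0.png

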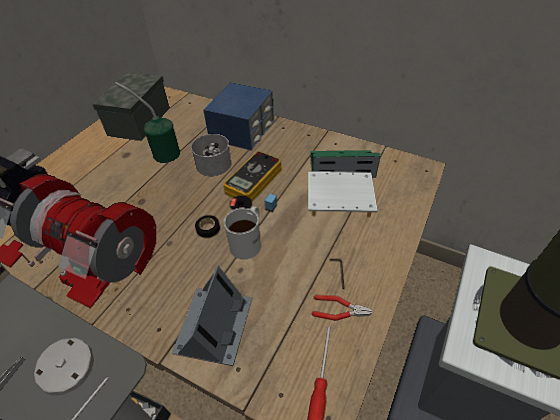

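View pics/side0.png

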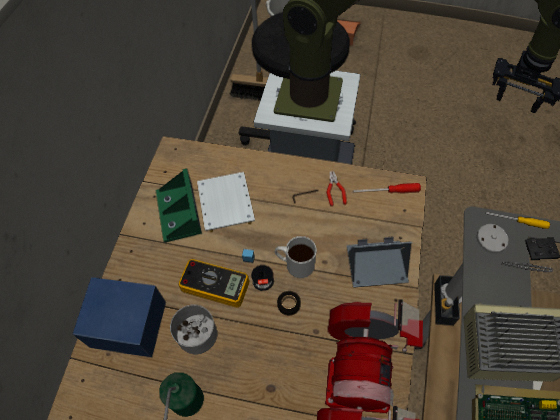

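The scene picture shows the plate (342,190) in front of the green angle plate (345,158), and the rest at (215,315). The side picture shows the plate corners at about (198,181), (245,173), (254,222) and (205,229), and the rest at (380,262). Next I measure these and zoom in on the rest.

```bash
cat > h.py <<'E'
import numpy as np,cv2
from plant import *
from scipy.spatial.transform import Rotation as R
def cloud(n,depth,m=None):
    m=m or camera_model(n);h,w=depth.shape
    u,v=np.meshgrid(np.arange(w),np.arange(h))
    p=cv2.undistortPoints(np.stack([u,v],-1).reshape(-1,1,2).astype(float),m["intrinsics"],np.array(m["dist"])).reshape(h,w,2)
    P=np.dstack([p,np.ones((h,w))])*depth[...,None]
    T=np.linalg.inv(m["view"]);return P@T[:3,:3].T+T[:3,3]
def plane(P):
    c=P.mean(0);n=np.linalg.svd(P-c,full_matrices=False)[2][2];return c,n
E
python3 - <<'E'
from h import *
d=np.load('s0.npz')
A=cloud("scene",d['ad']);B=cloud("side",d['bd'])
np.savez('c0.npz',A=A,B=B)
for nm,I,P,box in(("scene",d['a'],A,(300,140,390,225)),("side",d['b'],B,(150,160,265,245))):
    m=np.zeros(I.shape[:2],bool);m[box[1]:box[3],box[0]:box[2]]=1
    hsv=cv2.cvtColor(I,cv2.COLOR_RGB2HSV)
    for what,mm in(("plate",m&(hsv[...,1]<40)&(hsv[...,2]>130)&(abs(P[...,2]-.038)<.012)),("green",m&(hsv[...,0]>45)&(hsv[...,0]<100)&(hsv[...,1]>80))):
        X=P[mm];print(nm,what,mm.sum(),X.min(0).round(3),X.max(0).round(3))
        if what=="plate":
            print(np.median(X,0).round(4));r_=cv2.minAreaRect((X[:,:2]*1000).astype(np.float32));print(r_,cv2.boxPoints(r_).round(1).tolist())
        else:
            Y=X[X[:,2]>.07];r_=cv2.minAreaRect((Y[:,:2]*1000).astype(np.float32));print(r_,cv2.boxPoints(r_).round(1).tolist())
# rest
out=[]
for I,P,(x0,y0,x1,y1) in((d['a'],A,(165,260,260,370)),(d['b'],B,(340,230,420,295))):
    c=I[y0:y1,x0:x1,::-1];out.append(cv2.resize(c,(390,450),interpolation=cv2.INTER_CUBIC))
cv2.imwrite('pics/rest0.png',np.hstack(out))
X=np.vstack([A[260:370,165:260].reshape(-1,3),B[230:295,340:420].reshape(-1,3)])
X=X[(X[:,2]>.012)];print(X.min(0),X.max(0),len(X))
Y=X[(X[:,2]>.04)&(X[:,2]<.2)];print(plane(Y),len(Y))
E
```

```text
scene plate 2466 [ 0.383 -0.251  0.032] [ 0.59  -0.061  0.041]
[ 0.4861 -0.1516  0.0366]
((486.0956115722656, -156.19497680664062), (169.65640258789062, 143.49551391601562), 24.607769012451172) [[379.1000061035156, -126.30000305175781], [438.79998779296875, -256.70001220703125], [593.0999755859375, -186.10000610351562], [533.2999877929688, -55.599998474121094]]
scene green 398 [ 0.284 -0.376  0.006] [0.632 0.536 0.719]
((443.0193786621094, 138.25460815429688), (172.47418212890625, 838.1988525390625), 10.1320161819458) [[284.3999938964844, 535.5999755859375], [431.8999938964844, -289.5], [601.5999755859375, -259.1000061035156], [454.20001220703125, 566.0]]
side plate 2413 [ 0.382 -0.254  0.03 ] [ 0.59  -0.061  0.047]
[ 0.4904 -0.1571  0.0374]
((484.7867736816406, -158.46212768554688), (173.6234130859375, 140.3513946533203), 24.643260955810547) [[376.6000061035156, -130.89999389648438], [435.1000061035156, -258.3999938964844], [593.0, -186.0], [534.4000244140625, -58.5]]
side green 2074 [ 0.429 -0.376  0.003] [1.177 0.181 1.172]
((810.947509765625, -66.49745178222656), (882.5466918945312, 33.94559097290039), 31.871431350708008) [[427.20001220703125, -285.1000061035156], [445.20001220703125, -313.8999938964844], [1194.699951171875, 152.10000610351562], [1176.699951171875, 180.89999389648438]]
[0.28440047 0.18091532 0.01202932] [1.17673041 0.5356476  1.17167981] 3971
(array([0.57016451, 0.29633419, 0.07511765]), array([-0.89086188, -0.20799082,  0.40386251])) 2677
```

View pics/rest0.png

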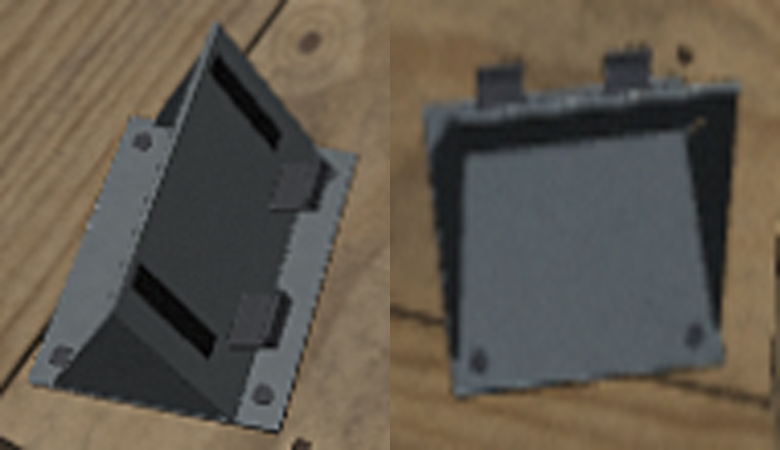

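The zoom shows that the rest's hooks ((270,190) and (255,320) in its left half) face the robot, and the panel leans away from the robot. Now precise fits.

```bash
python3 - <<'E'
from h import *
d=np.load('s0.npz');c=np.load('c0.npz');A,B=c['A'],c['B'];ad,bd=d['ad'],d['bd']
# angle plate face/top
for nm,I,P,D,(x0,y0,x1,y1) in(("scene",d['a'],A,ad,(300,140,390,185)),("side",d['b'],B,bd,(150,160,215,245))):
    hsv=cv2.cvtColor(I,cv2.COLOR_RGB2HSV);m=np.zeros(D.shape,bool);m[y0:y1,x0:x1]=1
    m&=(hsv[...,0]>45)&(hsv[...,0]<100)&(hsv[...,1]>60)&(D>0)
    X=P[m];Y=X[X[:,2]>.074];print(nm,len(Y),X[:,2].max());r_=cv2.minAreaRect((Y[:,:2]*1000).astype(np.float32));print(r_,cv2.boxPoints(r_).round(1).tolist())
    if nm=="scene":
        g=np.array([.414,-.91,0]);F=X[(X[:,2]>.045)&(X[:,2]<.072)];print("face",len(F),plane(F), np.percentile(F@g,[5,25,50,75,95]).round(4))
# rest panel from scene
m=np.zeros(ad.shape,bool);m[255:370,165:260]=1
X=A[m&(ad>0)];X=X[(X[:,2]>.035)&(X[:,2]<.16)&(X[:,1]<.45)]
print('rest',X.min(0),X.max(0),len(X))
best=None;rng=np.random.default_rng(0)
for _ in range(500):
    t=X[rng.choice(len(X),3,0)];n=np.cross(t[1]-t[0],t[2]-t[0]);l=np.linalg.norm(n)
    if l<1e-6: continue
    n/=l;q=abs((X-t[0])@n)<.0025
    if best is None or q.sum()>best.sum():best=q
cc,n=plane(X[best]);n*=-np.sign(n[0]);print(cc,n,best.sum(),"tilt",np.degrees(np.arcsin(n[2])),"yaw",np.degrees(np.arctan2(-n[1],-n[0])))
f=-n[:2]/np.linalg.norm(n[:2]);yv=np.array([-f[1],f[0]])
Q=X[best];print("along y",np.percentile(Q[:,:2]@yv,[0,1,50,99,100]).round(4),"z",np.percentile(Q[:,2],[1,99]))
top=Q[Q[:,2]>.09];print("top y",np.percentile(top[:,:2]@yv,[0,1,99,100]).round(4))
# base outline from both
for P,D,(x0,y0,x1,y1) in((A,ad,(165,255,265,370)),(B,bd,(335,225,425,295))):
    X=P[y0:y1,x0:x1][D[y0:y1,x0:x1]>0];
    for lo,hi in((.006,.014),(.03,.06),(.09,.13)):
        Y=X[(X[:,2]>lo)&(X[:,2]<hi)]; 
        if len(Y):print(lo,len(Y),"x",np.percentile(Y[:,:2]@f,[1,99]).round(4),"y",np.percentile(Y[:,:2]@yv,[1,99]).round(4))
h=cc;print("panel front at z=.03 along f:",cc[:2]@f - (cc[2]-.03)*np.tan(np.radians(20)),"f",f)
E
```

```text
scene 244 0.08230381236158923
((511.77642822265625, -247.79055786132812), (180.54486083984375, 18.59185791015625), 28.30712127685547) [[427.8999938964844, -282.3999938964844], [436.70001220703125, -298.79998779296875], [595.7000122070312, -213.1999969482422], [586.7999877929688, -196.8000030517578]]
face 17 (array([ 0.56683221, -0.21156862,  0.05968053]), array([-0.45855659,  0.88283547,  0.10162379])) [0.4239 0.4259 0.4266 0.4278 0.4326]
side 256 0.08640038903961789
((511.3022766113281, -249.33505249023438), (180.4872283935547, 17.869239807128906), 25.539531707763672) [[426.0, -280.20001220703125], [433.70001220703125, -296.29998779296875], [596.5999755859375, -218.5], [588.9000244140625, -202.39999389648438]]
rest [0.51616403 0.21153066 0.03506889] [0.6364547  0.37211398 0.11125415] 2413
[0.56910397 0.29222747 0.07521281] [-0.90359582 -0.25007561  0.34781718] 2008 tilt 20.35386198398502 yaw 15.469749662438609
along y [0.0488 0.0512 0.1321 0.1991 0.2002] z [0.03597513 0.10962044]
top y [0.0492 0.052  0.1991 0.2002]
0.006 351 x [0.581  0.7012] y [-0.0527  0.2002]
0.03 1194 x [0.584  0.6711] y [0.0516 0.1997]
0.09 655 x [0.6312 0.6422] y [0.0521 0.1993]
0.006 750 x [0.5473 0.7047] y [0.0411 0.1973]
0.03 301 x [0.5846 0.6738] y [0.0488 0.1972]
0.09 161 x [0.6335 0.6443] y [0.0503 0.1961]
panel front at z=.03 along f: 0.6099757292314433 f [0.96377141 0.26672957]
```

```bash
cat >> h.py <<'E'
nx=np.array([.452,-.892,0]);ax=np.array([.892,.452,0])
def mat(y,z): y=np.array(y,float);z=np.array(z,float);y/=np.linalg.norm(y);z/=np.linalg.norm(z);return np.c_[np.cross(y,z),y,z]
def plan(p,M,N=None,vmax=.03,wmax=.11):
    s=get_state();R0=R.from_quat(s["eef_rot"]);w=(R0.inv()*R.from_matrix(M)).as_rotvec();d=R0.inv().apply(np.array(p)-s["tool_pos"])
    N=N or int(max(np.ceil(np.abs(w).max()/wmax),np.ceil(np.linalg.norm(d)/vmax),1))
    S=sum(R.from_rotvec(w*k/N).as_matrix() for k in range(N));t=np.linalg.solve(S,d)
    print(N,"rows of:",*t.round(4),*(w/N).round(4)," total deg",np.degrees(np.linalg.norm(w)).round(1))
E
python3 - <<'E'
from h import *
print([k for k in dir(r) if k[0]!='_'],r.nose_length)
B=np.load('c0.npz')['B']
for n,(u,v) in dict(hexa=(293,201),hexb=(317,190),cut1=(332,175),cut2=(328,205),mugtop=(302,246),mughandle=(281,253),relay=(248,256)).items():print(n,B[v,u].round(3))
M=mat(ax,nx-[0,0,1])
print("hover lever");plan([.40,.03,.20],M)
E
```

```text
['Unreachable', 'finish_job', 'nose_length'] 0.011
hexa [ 0.428  0.029 -0.003]
hexb [0.384 0.092 0.008]
cut1 [0.323 0.127 0.011]
cut2 [0.424 0.131 0.001]
mugtop [0.602 0.087 0.062]
mughandle [0.603 0.03  0.001]
relay [ 0.645 -0.05   0.035]
hover lever
22 rows of: -0.0235 -0.0141 0.0126 0.0154 -0.0334 0.0373  total deg 66.0
```

```bash
python3 -m inch '-1 -.0235 -.0141 .0126 .0154 -.0334 .0373;-1 -.0235 -.0141 .0126 .0154 -.0334 .0373;-1 -.0235 -.0141 .0126 .0154 -.0334 .0373;-1 -.0235 -.0141 .0126 .0154 -.0334 .0373;-1 -.0235 -.0141 .0126 .0154 -.0334 .0373;-1 -.0235 -.0141 .0126 .0154 -.0334 .0373;-1 -.0235 -.0141 .0126 .0154 -.0334 .0373;-1 -.0235 -.0141 .0126 .0154 -.0334 .0373;-1 -.0235 -.0141 .0126 .0154 -.0334 .0373;-1 -.0235 -.0141 .0126 .0154 -.0334 .0373;-1 -.0235 -.0141 .0126 .0154 -.0334 .0373;-1 -.0235 -.0141 .0126 .0154 -.0334 .0373;-1 -.0235 -.0141 .0126 .0154 -.0334 .0373;-1 -.0235 -.0141 .0126 .0154 -.0334 .0373;-1 -.0235 -.0141 .0126 .0154 -.0334 .0373;-1 -.0235 -.0141 .0126 .0154 -.0334 .0373;-1 -.0235 -.0141 .0126 .0154 -.0334 .0373;-1 -.0235 -.0141 .0126 .0154 -.0334 .0373;-1 -.0235 -.0141 .0126 .0154 -.0334 .0373;-1 -.0235 -.0141 .0126 .0154 -.0334 .0373' 10; python3 - <<'E'
from h import *
M=mat(ax,nx-[0,0,1])
plan([.40,.03,.20],M);print(get_state()['q'].round(2))
E
```

```text
clock: 1.77
tool_pos: [0.3975, 0.0887, 0.1874]
eef_rot: [0.456, 0.818, -0.183, 0.3]
contact_force: [0.5, -0.3, -0.3]
opening: 0.003
finger_force: 0.0
3 rows of: -0.0156 -0.0091 0.0088 0.0107 -0.0222 0.0244  total deg 6.0
[-1.27  0.89  0.75  2.37  0.66  0.24 -0.8 ]
```

```bash
python3 -m inch '-1 -.0156 -.0091 .0088 .0107 -.0222 .0244;-1 -.0156 -.0091 .0088 .0107 -.0222 .0244;-1 -.0156 -.0091 .0088 .0107 -.0222 .0244;-1 0 0 0 0 0 0'; python3 - <<'E'
from h import *
M=mat(ax,nx-[0,0,1])
def P(s,t,z): return s*nx+t*ax+[0,0,z]
plan(P(.235,.3647,.06),M,10);print(get_state()['q'].round(2))
E
```

```text
clock: 2.1
tool_pos: [0.3989, 0.0277, 0.2006]
eef_rot: [0.484, 0.786, -0.203, 0.326]
contact_force: [-0.4, -0.4, 0.5]
opening: 0.008
finger_force: 0.0
10 rows of: 0.0044 -0.0003 0.0155 -0.0005 0.0004 -0.0001  total deg 0.3
[-1.25  0.97  0.92  2.44  0.72  0.1  -0.83]
```

```bash
python3 -m inch '-1 .0044 -.0003 .0155 0 0 0;-1 .0044 -.0003 .0155 0 0 0;-1 .0044 -.0003 .0155 0 0 0;-1 .0044 -.0003 .0155 0 0 0;-1 .0044 -.0003 .0155 0 0 0;-1 .0044 -.0003 .0155 0 0 0;-1 .0044 -.0003 .0155 0 0 0;-1 .0044 -.0003 .0155 0 0 0;-1 .0044 -.0003 .0155 0 0 0;-1 .0044 -.0003 .0155 0 0 0;-1 0 0 0 0 0 0'; python3 - <<'E'
from h import *
M=mat(ax,nx-[0,0,1])
def P(s,t,z): return s*nx+t*ax+[0,0,z]
plan(P(.255,.3647,.036),M,4);print(get_state()['q'].round(2))
plan(P(.292,.3647,.036),M,10)
a=snapshot("side")[0];b=snapshot("wrist")[0]
cv2.imwrite('pics/p1.png',np.hstack([cv2.resize(a[150:260,150:320],(400,260))[:,:,::-1],cv2.resize(b,(347,260))[:,:,::-1]]))
E
```

```text
clock: 3.02
tool_pos: [0.4151, -0.0291, 0.0978]
eef_rot: [0.487, 0.783, -0.218, 0.32]
contact_force: [0.5, -0.0, 0.3]
opening: 0.003
finger_force: 0.0
4 rows of: 0.0037 0.0023 0.0182 -0.0094 0.0019 0.001  total deg 2.2
[-0.84  1.08  0.38  2.47  1.95  0.48 -2.2 ]
10 rows of: -0.0011 0.001 0.0099 -0.0038 0.0008 0.0004  total deg 2.2
```

View pics/p1.png

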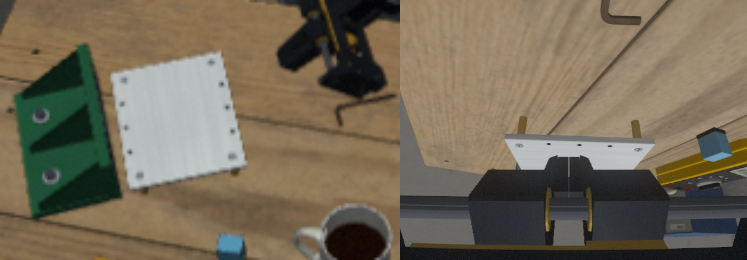

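Left: plate flat, the gripper to its right and above. Right (wrist): the fingers aim at the middle of the plate's free edge (580,140). Continuing down, then pushing.

```bash
python3 -m inch '-1 .0015 .0009 .007 -.0038 .0008 .0004;-1 .0015 .0009 .007 -.0038 .0008 .0004;-1 .0015 .0009 .007 -.0038 .0008 .0004;-1 .0015 .0009 .007 -.0038 .0008 .0004;-1 .0015 .0009 .007 -.0038 .0008 .0004;-1 .0015 .0009 .007 -.0038 .0008 .0004;-1 .0015 .0009 .007 -.0038 .0008 .0004;-1 .0015 .0009 .007 -.0038 .0008 .0004;-1 .0015 .0009 .007 -.0038 .0008 .0004;-1 .0015 .0009 .007 -.0038 .0008 .0004;-1 0 0 0 0 0 0'; python3 - <<'E'
from h import *
M=mat(ax,nx-[0,0,1])
def P(s,t,z): return s*nx+t*ax+[0,0,z]
print(get_state()['q'].round(2));plan(P(.255,.3647,.036),M);
plan(P(.292,.3647,.036),M,10)
E
```

```text
clock: 4.03
tool_pos: [0.4391, -0.0618, 0.039]
eef_rot: [0.483, 0.787, -0.201, 0.327]
contact_force: [0.6, -0.2, -0.8]
opening: 0.003
finger_force: 0.0
[-0.65  1.2   0.24  2.45  2.15  0.69 -2.38]
1 rows of: 0.0011 0.0009 0.0031 -0.0001 0.0022 -0.0  total deg 0.1
10 rows of: -0.0025 0.0001 0.0029 -0.0 0.0002 -0.0  total deg 0.1
```

```bash
python3 -m inch '-1 .0011 .0009 .0031 0 0 0;-1 -.0018 0 .0018 0 0 0;-1 -.0018 0 .0018 0 0 0;-1 -.0018 0 .0018 0 0 0;-1 -.0018 0 .0018 0 0 0;-1 -.0018 0 .0018 0 0 0;-1 -.0018 0 .0018 0 0 0;-1 -.0018 0 .0018 0 0 0;-1 -.0018 0 .0018 0 0 0;-1 -.0018 0 .0018 0 0 0;-1 -.0018 0 .0018 0 0 0;-1 -.0018 0 .0018 0 0 0;-1 0 0 0 0 0 0'; python3 -m inch '-1 -.0014 0 .0014 0 0 0;-1 -.0014 0 .0014 0 0 0;-1 -.0014 0 .0014 0 0 0'; python3 - <<'E'
from h import *
s=get_state();p=s['tool_pos'];print(p@nx,p@ax,s['q'].round(2))
E
```

```text
clock: 5.12
tool_pos: [0.4532, -0.0872, 0.0371]
eef_rot: [0.483, 0.787, -0.201, 0.327]
contact_force: [-0.5, 0.5, -0.2]
opening: 0.005
finger_force: 0.4
clock: 5.37
tool_pos: [0.4559, -0.092, 0.0371]
eef_rot: [0.483, 0.787, -0.2, 0.327]
contact_force: [-1.1, 1.6, 0.4]
opening: 0.008
finger_force: 1.0
0.288144282411155 0.36501641685308295 [-0.57  1.2   0.26  2.44  2.22  0.71 -2.36]
```

```bash
for i in 1; do python3 -m inch '-1 -.0008 0 .0008 0 0 0;-1 -.0008 0 .0008 0 0 0;-1 -.0008 0 .0008 0 0 0;-1 -.0008 0 .0008 0 0 0'; done; python3 -m inch '-1 -.0008 0 .0008 0 0 0;-1 -.0008 0 .0008 0 0 0;-1 -.0008 0 .0008 0 0 0;-1 0 0 0 0 0 0';
```

```text
clock: 5.7
tool_pos: [0.4562, -0.0941, 0.0363]
eef_rot: [0.482, 0.789, -0.2, 0.325]
contact_force: [-9.2, 15.1, 10.2]
opening: 0.007
finger_force: 8.9
clock: 6.03
tool_pos: [0.4558, -0.095, 0.0359]
eef_rot: [0.481, 0.79, -0.199, 0.322]
contact_force: [-13.5, 23.2, 15.7]
opening: 0.005
finger_force: 13.3
```

```bash
python3 -m inch '-1 .003 0 -.003 0 0 0;-1 .003 0 -.003 0 0 0;-1 .003 0 -.003 0 0 0;-1 .003 0 -.003 0 0 0;-1 .003 0 -.003 0 0 0;-1 .003 0 -.003 0 0 0;-1 .003 0 -.003 0 0 0;-1 0 0 0 0 0 0'; python3 - <<'E'
from h import *
for n,(x0,y0,x1,y1) in dict(side=(150,160,265,245),scene=(300,140,390,225)).items():
    I,D=snapshot(n);P=cloud(n,D);m=np.zeros(D.shape,bool);m[y0:y1,x0:x1]=1;hsv=cv2.cvtColor(I,cv2.COLOR_RGB2HSV)
    X=P[m&(hsv[...,1]<40)&(hsv[...,2]>130)&(abs(P[...,2]-.038)<.012)];r_=cv2.minAreaRect((X[:,:2]*1000).astype(np.float32));print(n,r_,np.median(X[:,2]))
    if n=="scene": cv2.imwrite('pics/p2.png',cv2.resize(I[130:240,280:420],(700,550))[:,:,::-1])
s=get_state();p=s['tool_pos'];print(p@nx,p@ax,p,s['q'].round(2))
M=mat(ax,nx-[0,0,1]);plan(.25*nx+.365*ax+[0,0,.021],M)
E
```

```text
clock: 6.7
tool_pos: [0.4458, -0.0718, 0.0368]
eef_rot: [0.483, 0.787, -0.2, 0.327]
contact_force: [-0.7, 0.2, 0.1]
opening: 0.007
finger_force: 0.0
side ((492.333251953125, -171.68470764160156), (175.6317901611328, 140.62054443359375), 26.720060348510742) 0.03759046175634584
scene ((541.1372680664062, -78.57923889160156), (6.393621444702148, 8.837285041809082), 87.01665496826172) 0.0368779368750321
0.26630458502908605 0.36508232136383817 [ 0.44603738 -0.0725288   0.03711846] [-0.62  1.2   0.25  2.45  2.18  0.7  -2.38]
1 rows of: 0.0229 -0.0001 -0.0002 0.0012 0.0024 0.0005  total deg 0.2
```

View pics/p2.png

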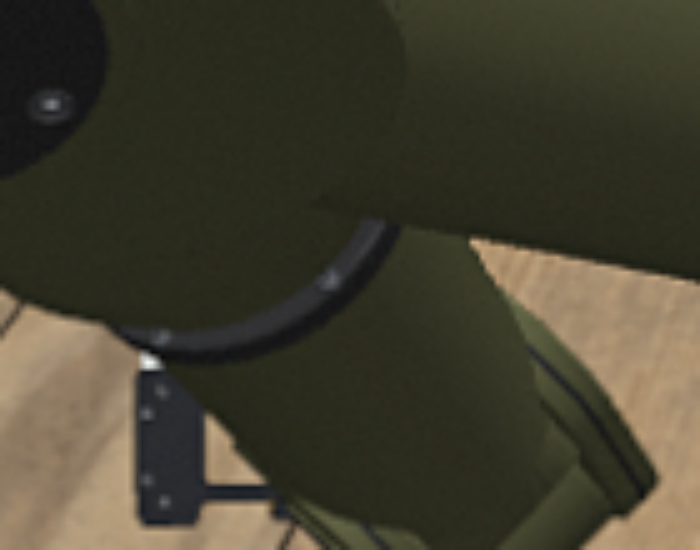

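The arm hides the scene camera's view of the plate, but the side camera shows the plate flush against the angle plate (yaw 26.7°). Now going under the edge.

```bash
python3 -m inch '-1 .005 0 .0004 0 0 0;-1 .005 0 .0004 0 0 0;-1 .005 0 .0004 0 0 0;-1 .005 0 .0004 0 0 0;-1 .005 0 .0004 0 0 0;-1 0 0 0 0 0 0;-1 -.003 0 .003 0 0 0;-1 -.003 0 .003 0 0 0;-1 -.003 0 .003 0 0 0;-1 -.003 0 .003 0 0 0;-1 -.003 0 .003 0 0 0;-1 -.003 0 .003 0 0 0;-1 -.003 0 .003 0 0 0;-1 0 0 0 0 0 0'; python3 - <<'E'
from h import *
s=get_state();p=s['tool_pos'];print(p@nx,p@ax,p)
M=mat(ax,nx-[0,0,1]);plan(.302*nx+.365*ax+[0,0,.018],M)
E
```

```text
clock: 7.97
tool_pos: [0.4523, -0.0858, 0.0184]
eef_rot: [0.484, 0.786, -0.201, 0.327]
contact_force: [-0.3, 0.6, -0.4]
opening: 0.007
finger_force: 0.0
0.2810230445701061 0.3646914577914222 [ 0.45234167 -0.08583476  0.01835071]
1 rows of: -0.0145 0.0003 0.0151 0.0001 0.0031 -0.0011  total deg 0.2
```

```bash
python3 -m inch '-1 -.0024 0 .0025 0 0 0;-1 -.0024 0 .0025 0 0 0;-1 -.0024 0 .0025 0 0 0;-1 -.0024 0 .0025 0 0 0;-1 -.0024 0 .0025 0 0 0;-1 -.0024 0 .0025 0 0 0;-1 0 0 0 0 0 0'; python3 - <<'E'
from h import *
p=get_state()['tool_pos'];print(p@nx,p@ax,p)
E
```

```text
clock: 8.55
tool_pos: [0.4617, -0.1039, 0.0178]
eef_rot: [0.483, 0.787, -0.201, 0.327]
contact_force: [-0.2, 1.1, -0.1]
opening: 0.007
finger_force: 0.0
0.3013747820603987 0.36487700909358345 [ 0.46170647 -0.10390522  0.01776181]
```

```bash
cat > lever.py <<'E'
import numpy as np
W=.4456
def tcp(f,th=45,d=None):
    c,s=np.cos(np.radians(f)),np.sin(np.radians(f))
    C=np.array([W-.140*c-.008*s, .130*s+.030*c if f<71.6 else .140*s])
    d=.0127+.008*min(f/45,1) if d is None else d
    a=np.radians(max(th,f)) if f>th else np.radians(th)
    K=C+d*np.array([np.cos(a),-np.sin(a)])
    t=np.radians(th);z=np.array([np.cos(t),-np.sin(t)]);up=np.array([np.sin(t),np.cos(t)])
    return K-.011*z-.009*up,z,-up   # tool x = -up
E
python3 - <<'E'
from lever import *
p=np.array([.3014,.0178])
for f in range(0,95,5):
    q,z,x=tcp(f);d=q-p;print(f,q.round(4),"tool x,z:",(d@x).round(4),(d@z).round(4));p=q
E
```

```text
0 [0.3004 0.0224] tool x,z: -0.0026 -0.004
5 [0.3009 0.033 ] tool x,z: -0.0078 -0.0072
10 [0.3024 0.0433] tool x,z: -0.0083 -0.0062
15 [0.305  0.0532] tool x,z: -0.0088 -0.0052
20 [0.3087 0.0626] tool x,z: -0.0092 -0.0041
25 [0.3133 0.0714] tool x,z: -0.0095 -0.003
30 [0.319  0.0796] tool x,z: -0.0098 -0.0018
35 [0.3256 0.0872] tool x,z: -0.01 -0.0007
40 [0.3331 0.0939] tool x,z: -0.0101 0.0005
45 [0.3414 0.0999] tool x,z: -0.0101 0.0017
50 [0.3486 0.1044] tool x,z: -0.0083 0.0019
55 [0.3565 0.1082] tool x,z: -0.0082 0.0029
60 [0.3649 0.1111] tool x,z: -0.008 0.0039
65 [0.3738 0.1132] tool x,z: -0.0078 0.0048
70 [0.3831 0.1144] tool x,z: -0.0075 0.0057
75 [0.3929 0.1166] tool x,z: -0.0085 0.0053
80 [0.4029 0.1189] tool x,z: -0.0087 0.0055
85 [0.4131 0.1203] tool x,z: -0.0082 0.0063
90 [0.4235 0.1207] tool x,z: -0.0077 0.007
```

```bash
python3 -m inch '-1 -.0013 0 -.002 0 0 0;-1 -.0013 0 -.002 0 0 0;-1 -.0026 0 -.0024 0 0 0;-1 -.0026 0 -.0024 0 0 0;-1 -.0026 0 -.0024 0 0 0;-1 -.0028 0 -.0021 0 0 0;-1 -.0028 0 -.0021 0 0 0;-1 -.0028 0 -.0021 0 0 0;-1 -.0029 0 -.0017 0 0 0;-1 -.0029 0 -.0017 0 0 0;-1 -.0029 0 -.0017 0 0 0;-1 0 0 0 0 0 0'; python3 - <<'E'
from h import *
p=get_state()['tool_pos'];print(p@nx,p@ax,p)
I,D=snapshot("side");cv2.imwrite('pics/p3.png',np.hstack([cv2.resize(I[130:270,140:320],(450,350)),cv2.resize(snapshot("wrist")[0],(350,350))])[:,:,::-1])
E
```

```text
clock: 9.55
tool_pos: [0.4629, -0.1061, 0.0538]
eef_rot: [0.483, 0.787, -0.2, 0.327]
contact_force: [-2.6, 3.4, -1.5]
opening: 0.003
finger_force: 1.6
0.3038731483831108 0.3649788463458185 [ 0.46292661 -0.1060878   0.05381256]
```

View pics/p3.png

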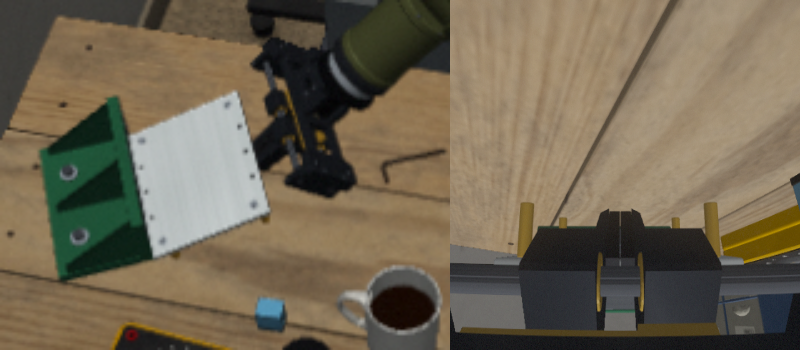

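The plate has risen about 15°, its edge resting on the fingers (260,150 on the left). Continuing.

```bash
python3 -m inch '-1 -.0031 0 -.0014 0 0 0;-1 -.0031 0 -.0014 0 0 0;-1 -.0031 0 -.0014 0 0 0;-1 -.0032 0 -.001 0 0 0;-1 -.0032 0 -.001 0 0 0;-1 -.0032 0 -.001 0 0 0;-1 -.0033 0 -.0006 0 0 0;-1 -.0033 0 -.0006 0 0 0;-1 -.0033 0 -.0006 0 0 0;-1 -.0033 0 -.0002 0 0 0;-1 -.0033 0 -.0002 0 0 0;-1 -.0033 0 -.0002 0 0 0;-1 -.0034 0 .0002 0 0 0;-1 -.0034 0 .0002 0 0 0;-1 -.0034 0 .0002 0 0 0;-1 0 0 0 0 0 0'; python3 - <<'E'
from h import *
s=get_state();p=s['tool_pos'];print(p@nx,p@ax,p,s['q'].round(2))
for n in("scene","side"):
    I,D=snapshot(n);P=cloud(n,D);hsv=cv2.cvtColor(I,cv2.COLOR_RGB2HSV)
    m=(D>0)&(hsv[...,1]<45)&(hsv[...,2]>110);X=P[m];a=X@nx;t=X@ax
    X=X[(a>.28)&(a<.45)&(abs(t-.362)<.09)&(X[:,2]>.02)&(X[:,2]<.2)];
    if len(X)>50:
        c,v=plane(X);print(n,len(X),c,v,"tilt",np.degrees(np.arccos(abs(v[2]))))
E
```

```text
clock: 10.98
tool_pos: [0.476, -0.1322, 0.0948]
eef_rot: [0.484, 0.786, -0.201, 0.328]
contact_force: [-0.0, 1.2, -1.0]
opening: 0.006
finger_force: 0.4
0.3330857257131218 0.36488225702470417 [ 0.47604495 -0.13218992  0.09483303] [-0.51  1.07  0.36  2.44  2.28  0.64 -2.24]
scene 64 [ 0.52545023 -0.14170892  0.08202952] [-0.1367091   0.68431506 -0.7162566 ] tilt 44.25372268492057
side 1924 [ 0.50289896 -0.18159036  0.07073045] [-0.2970843   0.58327296 -0.75599839] tilt 40.8873160546354
```

```bash
python3 -m inch '-1 -.0034 0 .0006 0 0 0;-1 -.0034 0 .0006 0 0 0;-1 -.0034 0 .0006 0 0 0;-1 -.0028 0 .0006 0 0 0;-1 -.0028 0 .0006 0 0 0;-1 -.0028 0 .0006 0 0 0;-1 -.0027 0 .001 0 0 0;-1 -.0027 0 .001 0 0 0;-1 -.0027 0 .001 0 0 0;-1 -.0027 0 .0013 0 0 0;-1 -.0027 0 .0013 0 0 0;-1 -.0027 0 .0013 0 0 0;-1 -.0026 0 .0016 0 0 0;-1 -.0026 0 .0016 0 0 0;-1 -.0026 0 .0016 0 0 0;-1 0 0 0 0 0 0'; cat > tilt.py <<'E'
from h import *
s=get_state();p=s['tool_pos'];print(p@nx,p@ax,p,s['q'].round(2))
for n in("scene","side"):
    I,D=snapshot(n);P=cloud(n,D);hsv=cv2.cvtColor(I,cv2.COLOR_RGB2HSV)
    m=(D>0)&(hsv[...,1]<45)&(hsv[...,2]>90);X=P[m];a=X@nx;t=X@ax
    X=X[(a>.28)&(a<.48)&(abs(t-.362)<.1)&(X[:,2]>.02)&(X[:,2]<.16)];
    if len(X)>50:
        c,v=plane(X);print(n,len(X),c,v,"tilt",np.degrees(np.arccos(abs(v[2]))),"s",np.percentile(X@nx,[1,50,99]),"t",np.percentile(X@ax,[1,99]),"z",np.percentile(X[:,2],[1,99]))
    T=X[X[:,2]>.12]
    if len(T)>5: print("  top",len(T),np.percentile(T@nx,[5,50,95]).round(4))
E
python3 tilt.py
```

```text
clock: 12.42
tool_pos: [0.4946, -0.1686, 0.1139]
eef_rot: [0.484, 0.787, -0.201, 0.328]
contact_force: [-0.1, 0.1, 0.5]
opening: 0.004
finger_force: 0.0
0.37395523345138326 0.3649407279871847 [ 0.49457072 -0.16862026  0.1139323 ] [-0.43  1.02  0.41  2.4   2.34  0.6  -2.16]
scene 93 [ 0.53135757 -0.18930293  0.05467824] [-0.28669469  0.82281477 -0.49069544] tilt 60.61369893875157 s [0.29608814 0.41786964 0.42379128] t [0.32656886 0.42463745] z [0.03006724 0.14368108]
  top 20 [0.2965 0.3857 0.3912]
side 890 [ 0.51526297 -0.20086891  0.0870937 ] [-0.41796388  0.81789663 -0.39541281] tilt 66.70827732610798 s [0.38723662 0.41152841 0.43931696] t [0.28312587 0.4475399 ] z [0.02251574 0.13587128]
  top 233 [0.3874 0.3927 0.399 ]
```

```bash
python3 -m inch '-1 -.0025 0 .0019 0 0 0;-1 -.0025 0 .0019 0 0 0;-1 -.0025 0 .0019 0 0 0;-1 -.0028 0 .0018 0 0 0;-1 -.0028 0 .0018 0 0 0;-1 -.0028 0 .0018 0 0 0;-1 -.0029 0 .0018 0 0 0;-1 -.0029 0 .0018 0 0 0;-1 -.0029 0 .0018 0 0 0;-1 0 0 0 0 0 0'; python3 tilt.py
```

```text
clock: 13.35
tool_pos: [0.5077, -0.1946, 0.1197]
eef_rot: [0.484, 0.787, -0.201, 0.328]
contact_force: [-0.0, 0.4, 0.0]
opening: 0.005
finger_force: 0.2
0.4030374881331386 0.36489041104114117 [ 0.50767144 -0.1945852   0.11969831] [-0.37  1.    0.43  2.36  2.38  0.58 -2.12]
scene 205 [ 0.53005078 -0.20706274  0.05819699] [-0.34067465  0.90232946 -0.26408774] tilt 74.68724670636455 s [0.33831849 0.42701707 0.43409531] t [0.29854013 0.44808038] z [0.02747412 0.15124502]
  top 25 [0.3376 0.4172 0.4231]
side 270 [ 0.52619787 -0.20981149  0.11825402] [ 0.44860201 -0.87506556  0.18170443] tilt 79.53094599192711 s [0.41652929 0.42327875 0.43962471] t [0.28275771 0.4487667 ] z [0.04063099 0.14272987]
  top 176 [0.4171 0.421  0.4257]
```

```bash
python3 -m inch '-1 -.0027 0 .0021 0 0 0;-1 -.0027 0 .0021 0 0 0;-1 -.0027 0 .0021 0 0 0;-1 -.0013 0 .0012 0 0 0;-1 -.0013 0 .0012 0 0 0;-1 -.0013 0 .0012 0 0 0;-1 -.0013 0 .0012 0 0 0;-1 -.0013 0 .0012 0 0 0;-1 -.0013 0 .0012 0 0 0;-1 0 0 0 0 0 0'; python3 tilt.py
```

```text
clock: 14.28
tool_pos: [0.5166, -0.212, 0.1208]
eef_rot: [0.483, 0.787, -0.2, 0.327]
contact_force: [-1.6, 1.9, 2.4]
opening: 0.005
finger_force: 1.2
0.4226612958330187 0.3649870258101624 [ 0.51662786 -0.21204653  0.1208471 ] [-0.34  1.    0.44  2.34  2.41  0.56 -2.1 ]
scene 268 [ 0.53019673 -0.21722329  0.06857668] [-0.40320302  0.91427761 -0.03903556] tilt 87.76285870166565 s [0.35783392 0.43544029 0.44101584] t [0.28120561 0.44790778] z [0.02248389 0.15335867]
  top 33 [0.3576 0.4384 0.4419]
side 254 [ 0.52850567 -0.2255357   0.11105976] [ 0.46837655 -0.87824272 -0.09650457] tilt 84.46207650803666 s [0.43029492 0.44057492 0.45175623] t [0.27881205 0.44691413] z [0.03411512 0.14329165]
  top 165 [0.439  0.4424 0.4464]
```

```bash
python3 -m inch '-1 -.0009 0 .0009 0 0 0;-1 -.0009 0 .0009 0 0 0;-1 0 0 0 0 0 0'; python3 -m inch '-1 .0007 0 -.0007 0 0 0;-1 .0007 0 -.0007 0 0 0;-1 .0007 0 -.0007 0 0 0;-1 .0007 0 -.0007 0 0 0;-1 .0007 0 -.0007 0 0 0;-1 .0007 0 -.0007 0 0 0;-1 .0007 0 -.0007 0 0 0;-1 .0007 0 -.0007 0 0 0;-1 0 0 0 0 0 0'; python3 tilt.py
```

```text
clock: 14.63
tool_pos: [0.518, -0.2146, 0.121]
eef_rot: [0.483, 0.787, -0.201, 0.327]
contact_force: [-2.0, 1.7, 0.8]
opening: 0.005
finger_force: 1.1
clock: 15.38
tool_pos: [0.5143, -0.2072, 0.121]
eef_rot: [0.483, 0.787, -0.2, 0.327]
contact_force: [0.2, 0.2, 0.4]
opening: 0.007
finger_force: 0.0
0.41728350601489145 0.36507767606000463 [ 0.51427789 -0.20720841  0.12095907] [-0.35  1.    0.44  2.35  2.4   0.57 -2.11]
scene 431 [ 0.53211412 -0.2170618   0.06597371] [ 0.44879475 -0.88513396 -0.12296806] tilt 82.93657127445749 s [0.42522919 0.43407355 0.44406266] t [0.28141629 0.44793708] z [0.02137098 0.13318039]
  top 33 [0.4396 0.4409 0.4441]
side 272 [ 0.52875993 -0.22724567  0.10751124] [ 0.47077742 -0.86698672 -0.16340945] tilt 80.59515163943323 s [0.42714035 0.44452078 0.45596503] t [0.27738246 0.44628319] z [0.03462968 0.14334317]
  top 169 [0.4431 0.4465 0.4504]
```

```bash
python3 -m inch '-1 .003 0 -.004 0 0 0;-1 .004 0 -.01 0 0 0;-1 .004 0 -.015 0 0 0;-1 .004 0 -.018 0 0 0;-1 0 0 -.02 0 0 0;-1 0 0 -.02 0 0 0;-1 -.01 0 -.015 0 0 0;-1 -.015 0 -.01 0 0 0;-1 -.02 0 0 0 0 0;-1 0 0 0 0 0 0'; cat > stand.py <<'E'
from h import *
s=get_state();print(s['tool_pos'],s['q'].round(2))
for n in("scene","side"):
    I,D=snapshot(n);P=cloud(n,D);hsv=cv2.cvtColor(I,cv2.COLOR_RGB2HSV)
    m=(D>0)&(hsv[...,1]<45)&(hsv[...,2]>80);X=P[m];a=X@nx;t=X@ax
    X=X[(a>.40)&(a<.48)&(abs(t-.362)<.1)&(X[:,2]>.02)&(X[:,2]<.16)];print(n,len(X))
    for z0 in np.arange(.02,.16,.01):
        Q=X[(X[:,2]>=z0)&(X[:,2]<z0+.01)]
        if len(Q)>4: print(round(z0,2),len(Q),"s",np.percentile(Q@nx,[5,50,95]).round(4),"t",np.percentile(Q@ax,[1,99]).round(4), "yaw",np.degrees(np.polyfit(Q@ax,Q@nx,1)[0]).round(2))
    if n=="scene":cv2.imwrite('pics/p4.png',cv2.resize(I[110:250,260:440],(720,560))[:,:,::-1])
E
python3 stand.py
```

```text
clock: 16.32
tool_pos: [0.4888, -0.1565, 0.2242]
eef_rot: [0.484, 0.786, -0.2, 0.33]
contact_force: [0.1, -0.4, 0.8]
opening: 0.006
finger_force: 0.0
[ 0.48880495 -0.15645568  0.22420879] [-0.63  0.81  0.72  2.39  2.22  0.31 -1.91]
scene 1941
0.02 109 s [0.4284 0.4311 0.4335] t [0.281  0.4474] yaw -0.34
0.03 145 s [0.4248 0.4307 0.4337] t [0.2825 0.4463] yaw -0.04
0.04 58 s [0.431  0.4334 0.4365] t [0.281  0.4478] yaw 0.02
0.05 55 s [0.432  0.4344 0.4373] t [0.2819 0.4479] yaw 0.17
0.06 218 s [0.4275 0.4349 0.4375] t [0.2827 0.4478] yaw -0.35
0.07 206 s [0.4335 0.4365 0.4388] t [0.282  0.4459] yaw -0.21
0.08 210 s [0.4349 0.4373 0.4399] t [0.2809 0.4483] yaw -0.05
0.09 211 s [0.4357 0.4384 0.4408] t [0.2828 0.4484] yaw -0.08
0.1 200 s [0.437  0.4394 0.442 ] t [0.2807 0.4491] yaw -0.42
0.11 187 s [0.4378 0.4405 0.4428] t [0.282  0.4492] yaw -0.19
0.12 190 s [0.4391 0.4416 0.444 ] t [0.2804 0.4468] yaw -0.17
0.13 142 s [0.4396 0.4426 0.4483] t [0.2818 0.4461] yaw -0.81
0.14 10 s [0.4405 0.4435 0.4461] t [0.2848 0.4499] yaw 0.0
side 324
0.03 44 s [0.4267 0.4285 0.4337] t [0.2914 0.4457] yaw 1.16
0.04 6 s [0.4276 0.4325 0.4407] t [0.2947 0.4458] yaw 1.69
0.05 23 s [0.4294 0.4344 0.4362] t [0.3082 0.4199] yaw -0.95
0.06 61 s [0.4297 0.432  0.4359] t [0.3067 0.4233] yaw -0.65
0.07 6 s [0.4552 0.4558 0.4563] t [0.2651 0.3089] yaw 0.32
0.08 7 s [0.445  0.4553 0.4561] t [0.2717 0.4411] yaw -5.21
0.12 14 s [0.4429 0.4432 0.4437] t [0.3528 0.44  ] yaw -0.09
0.13 110 s [0.443  0.4467 0.4505] t [0.2846 0.4469] yaw 0.25
0.14 51 s [0.4431 0.4467 0.4498] t [0.2804 0.4417] yaw 0.84
```

View pics/p4.png

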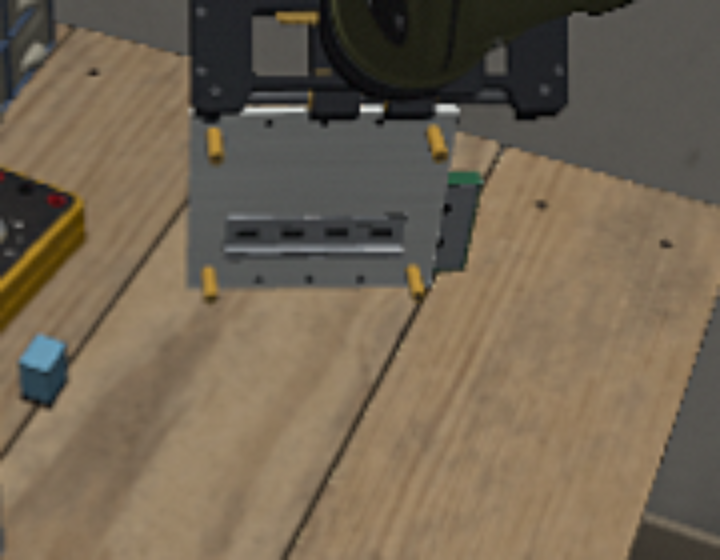

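The plate leans on the angle plate at about 6° past vertical, with standoffs and rail facing out and its top edge at about (325,108) in the crop. Reorienting for the top grasp.

```bash
cat > g.py <<'E'
from h import *
import sys
lean=np.radians(6.2);zt=-np.sin(lean)*nx-np.cos(lean)*np.array([0,0,1.]);yt=np.cos(lean)*nx-np.sin(lean)*np.array([0,0,1.])
top=.447*nx+.3645*ax+[0,0,.1395];G=mat(yt,zt)
E
python3 - <<'E'
from g import *
plan(top-.10*zt+[0,0,.03],G)
plan(top-.10*zt+[0,0,.03],G,20)
E
```

```text
14 rows of: -0.0068 0.0059 -0.0005 0.05 0.0498 0.104  total deg 100.8
20 rows of: -0.0047 0.0042 -0.0004 0.035 0.0349 0.0728  total deg 100.8
```

```bash
python3 -m inch '0 -.0047 .0042 -.0004 .035 .0349 .0728;0 -.0047 .0042 -.0004 .035 .0349 .0728;0 -.0047 .0042 -.0004 .035 .0349 .0728;0 -.0047 .0042 -.0004 .035 .0349 .0728;0 -.0047 .0042 -.0004 .035 .0349 .0728;0 -.0047 .0042 -.0004 .035 .0349 .0728;0 -.0047 .0042 -.0004 .035 .0349 .0728;0 -.0047 .0042 -.0004 .035 .0349 .0728;0 -.0047 .0042 -.0004 .035 .0349 .0728;0 -.0047 .0042 -.0004 .035 .0349 .0728;0 -.0047 .0042 -.0004 .035 .0349 .0728;0 -.0047 .0042 -.0004 .035 .0349 .0728;0 -.0047 .0042 -.0004 .035 .0349 .0728;0 -.0047 .0042 -.0004 .035 .0349 .0728;0 -.0047 .0042 -.0004 .035 .0349 .0728;0 -.0047 .0042 -.0004 .035 .0349 .0728;0 -.0047 .0042 -.0004 .035 .0349 .0728;0 -.0047 .0042 -.0004 .035 .0349 .0728;0 -.0047 .0042 -.0004 .035 .0349 .0728;0 -.0047 .0042 -.0004 .035 .0349 .0728'; python3 - <<'E'
from g import *
print(get_state()['q'].round(2));plan(top-.10*zt+[0,0,.03],G);plan(top-.06*zt,G)
E
```

```text
clock: 18.08
tool_pos: [0.5426, -0.2314, 0.2721]
eef_rot: [0.937, 0.346, -0.041, 0.027]
contact_force: [0.3, -0.2, -0.5]
opening: 0.5
finger_force: 0.0
[ 0.21  0.63  0.11  1.64  0.03  0.91 -0.58]
3 rows of: -0.0052 0.0013 0.0014 0.0472 0.0353 0.0775  total deg 16.7
3 rows of: -0.0035 0.0002 0.0246 0.0472 0.0353 0.0775  total deg 16.7
```

```bash
python3 -m inch '0 -.0052 .0013 .0014 .0472 .0353 .0775;0 -.0052 .0013 .0014 .0472 .0353 .0775;0 -.0052 .0013 .0014 .0472 .0353 .0775;0 0 0 0 0 0 0;0 0 0 0 0 0 0'; python3 - <<'E'
from g import *
print(get_state()['q'].round(2));plan(top-.06*zt,G);plan(top+.02*zt,G,10)
s=get_state();I,D=snapshot("wrist");cv2.imwrite('pics/p5.png',I[:,:,::-1])
P=cloud("wrist",D);hsv=cv2.cvtColor(I,cv2.COLOR_RGB2HSV)
X=P[(D>0)&(hsv[...,1]<45)&(P[...,2]>.125)&(P[...,2]<.148)];X=X[(abs(X@nx-.447)<.02)&(abs(X@ax-.362)<.1)];print(len(X))
if len(X)>20: print("s",np.percentile(X@nx,[5,50,95]).round(4),"t",np.percentile(X@ax,[1,99]).round(4),"z",np.percentile(X[:,2],[5,50,95]).round(4))
E
```

```text
clock: 18.5
tool_pos: [0.5315, -0.2454, 0.2691]
eef_rot: [0.971, 0.233, -0.013, -0.05]
contact_force: [0.2, 0.8, 0.4]
opening: 0.498
finger_force: 0.0
[ 0.34  0.65  0.09  1.6  -0.14  0.99 -0.61]
3 rows of: 0.0005 0.0006 0.0234 0.0013 0.0008 0.0009  total deg 0.3
10 rows of: 0.0001 0.0002 0.015 0.0004 0.0002 0.0003  total deg 0.3
2238
s [0.4411 0.4451 0.4486] t [0.2841 0.4483] z [0.1372 0.1386 0.1399]
```

View pics/p5.png

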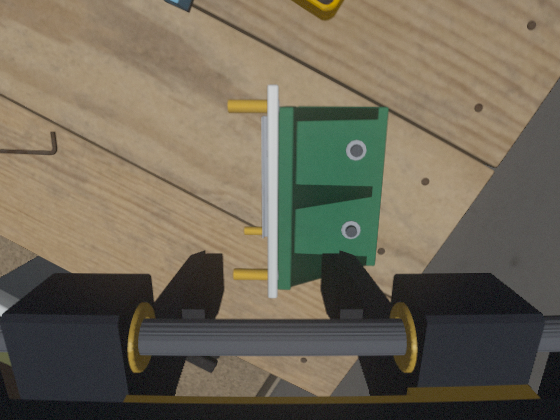

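The wrist view shows the top edge (273,190) midway between the open fingers. Descending and gripping.

```bash
python3 -m inch '0 0 0 .015 0 0 0;0 0 0 .015 0 0 0;0 0 0 .015 0 0 0;0 0 0 .015 0 0 0;0 0 0 .015 0 0 0;0 0 0 .015 0 0 0;0 0 0 .015 0 0 0;0 0 0 .015 0 0 0;0 0 0 .015 0 0 0;0 0 0 .015 0 0 0;0 0 0 0 0 0 0' && python3 -m inch '-1 0 0 0 0 0 0;-1 0 0 0 0 0 0;-1 0 0 0 0 0 0;-1 0 0 0 0 0 0;-1 0 0 0 0 0 0;-1 0 0 0 0 0 0;-1 0 0 0 0 0 0' 15 ;python3 - <<'E'
from g import *
p=get_state()['tool_pos'];print(p@nx,p@ax,p[2],get_state()['moment'],(top+.02*zt)@nx)
E
```

```text
clock: 19.47
tool_pos: [0.5247, -0.2281, 0.1187]
eef_rot: [0.97, 0.236, -0.014, -0.052]
contact_force: [0.3, 0.6, 0.8]
opening: 0.498
finger_force: 0.0
clock: 20.05
tool_pos: [0.526, -0.2321, 0.1219]
eef_rot: [0.971, 0.233, -0.011, -0.049]
contact_force: [-0.2, 0.4, 3.7]
opening: 0.087
finger_force: 15.0
0.4447723034811032 0.3642773080835825 0.12186684465724446 [ 0.13242808  0.22251758 -0.0301898 ] 0.4448257780054672
```

```bash
python3 -m inch '-1 0 0 0 0 0 0;-1 0 0 0 0 0 0;-1 0 -.0015 -.002 0 0 0;-1 0 -.0015 -.003 0 0 0;-1 0 -.0015 -.004 0 0 0;-1 0 -.0015 -.005 0 0 0;-1 0 -.0015 -.007 0 0 0;-1 0 -.0015 -.01 0 0 0;-1 0 -.0015 -.012 0 0 0;-1 0 -.0015 -.014 0 0 0;-1 0 -.0015 -.016 0 0 0;-1 0 -.0015 -.016 0 0 0;-1 0 -.0015 -.016 0 0 0;-1 0 -.0015 -.016 0 0 0;-1 0 -.0015 -.014 0 0 0;-1 0 -.0015 -.01 0 0 0;-1 0 0 -.006 0 0 0;-1 0 0 0 0 0 0' 45; cat > place.py <<'E'
from h import *
f=np.array([.9638,.2667,0]);yv=np.array([-.2667,.9638,0]);c,s_=np.cos(np.radians(20)),np.sin(np.radians(20))
u=f*s_+[0,0,c];nr=-f*c+[0,0,s_];seat=.610*f+.1248*yv+[0,0,.03]
M=mat(-nr,-u);depth=.017
def tcp(up,off=0,dy=0): return seat+(.004+off)*nr+(.140-depth+up)*u+dy*yv
E
python3 - <<'E'
from place import *
print(get_state()['q'].round(2),get_state()['tool_pos']);print("target",tcp(.09,.006));plan(tcp(.10,.006),M,36);plan(tcp(.10,.006),M,30)
E
```

```text
clock: 21.55
tool_pos: [0.5238, -0.2275, 0.2752]
eef_rot: [0.971, 0.233, -0.011, -0.049]
contact_force: [-0.1, -0.0, -4.1]
opening: 0.087
finger_force: 45.0
[ 0.32  0.62  0.09  1.64 -0.14  0.96 -0.62] [ 0.52377061 -0.22751936  0.2751914 ]
target [0.61579019 0.29989225 0.23357473]
36 rows of: 0.0157 -0.0039 0.0013 0.0059 -0.0085 -0.0372  total deg 79.5
30 rows of: 0.0188 -0.0047 0.0016 0.007 -0.0102 -0.0446  total deg 79.5
```

```bash
python3 -m inch '-1 .0157 -.0039 .0005 .0059 -.0085 -.0372;-1 .0157 -.0039 .0005 .0059 -.0085 -.0372;-1 .0157 -.0039 .0005 .0059 -.0085 -.0372;-1 .0157 -.0039 .0005 .0059 -.0085 -.0372;-1 .0157 -.0039 .0005 .0059 -.0085 -.0372;-1 .0157 -.0039 .0005 .0059 -.0085 -.0372;-1 .0157 -.0039 .0005 .0059 -.0085 -.0372;-1 .0157 -.0039 .0005 .0059 -.0085 -.0372;-1 .0157 -.0039 .0005 .0059 -.0085 -.0372;-1 .0157 -.0039 .0005 .0059 -.0085 -.0372;-1 .0157 -.0039 .0005 .0059 -.0085 -.0372;-1 .0157 -.0039 .0005 .0059 -.0085 -.0372;-1 .0157 -.0039 .0005 .0059 -.0085 -.0372;-1 .0157 -.0039 .0005 .0059 -.0085 -.0372;-1 .0157 -.0039 .0005 .0059 -.0085 -.0372;-1 .0157 -.0039 .0005 .0059 -.0085 -.0372;-1 .0157 -.0039 .0005 .0059 -.0085 -.0372;-1 .0157 -.0039 .0005 .0059 -.0085 -.0372'; python3 - <<'E'
from place import *
plan(tcp(.13,.006),M,18)
E
```

```text
clock: 23.05
tool_pos: [0.6678, 0.0202, 0.2675]
eef_rot: [0.832, 0.542, -0.081, -0.084]
contact_force: [-0.0, -1.1, -3.7]
opening: 0.087
finger_force: 45.0
18 rows of: 0.0158 -0.0037 0.0004 0.0056 -0.0086 -0.0369  total deg 39.5
```

```bash
python3 -m inch '-1 .0158 -.0037 .0004 .0056 -.0086 -.0369;-1 .0158 -.0037 .0004 .0056 -.0086 -.0369;-1 .0158 -.0037 .0004 .0056 -.0086 -.0369;-1 .0158 -.0037 .0004 .0056 -.0086 -.0369;-1 .0158 -.0037 .0004 .0056 -.0086 -.0369;-1 .0158 -.0037 .0004 .0056 -.0086 -.0369;-1 .0158 -.0037 .0004 .0056 -.0086 -.0369;-1 .0158 -.0037 .0004 .0056 -.0086 -.0369;-1 .0158 -.0037 .0004 .0056 -.0086 -.0369;-1 .0158 -.0037 .0004 .0056 -.0086 -.0369;-1 .0158 -.0037 .0004 .0056 -.0086 -.0369;-1 .0158 -.0037 .0004 .0056 -.0086 -.0369;-1 .0158 -.0037 .0004 .0056 -.0086 -.0369;-1 .0158 -.0037 .0004 .0056 -.0086 -.0369;-1 .0158 -.0037 .0004 .0056 -.0086 -.0369;-1 .0158 -.0037 .0004 .0056 -.0086 -.0369;-1 .0158 -.0037 .0004 .0056 -.0086 -.0369;-1 .0158 -.0037 .0004 .0056 -.0086 -.0369;-1 0 0 0 0 0 0;-1 0 0 0 0 0 0'; cat > chk.py <<'E'
from place import *
import sys
# plate in rest frame coords: along u, nr, yv relative to seat
for n in("scene","side"):
    I,D=snapshot(n);P=cloud(n,D);hsv=cv2.cvtColor(I,cv2.COLOR_RGB2HSV)
    Q=P-seat;U,N,Y=Q@u,Q@nr,Q@yv
    m=(D>0)&(hsv[...,1]<50)&(hsv[...,2]>80)&(N>-.012)&(N<.03)&(abs(Y)<.11)&(U>.09)&(U<.30)
    print(n,m.sum())
    if m.sum()>30:
        A=np.c_[U[m],Y[m],np.ones(m.sum())];co=np.linalg.lstsq(A,N[m],rcond=None)[0]
        print(" N med",np.median(N[m]).round(4),"tilt dN/dU deg",np.degrees(co[0]).round(2),"dN/dY deg",np.degrees(co[1]).round(2),"U",np.percentile(U[m],[1,99]).round(4),"Y",np.percentile(Y[m],[.5,99.5]).round(4))
    if n=="scene": cv2.imwrite(sys.argv[1],cv2.resize(I[200:380,120:340],(733,600))[:,:,::-1])
E
python3 chk.py pics/p6.png; python3 - <<'E'
from place import *
plan(tcp(.13,.006),M);s=get_state();print(s['q'].round(2))
E
```

```text
clock: 24.72
tool_pos: [0.628, 0.3051, 0.2715]
eef_rot: [0.596, 0.784, -0.138, -0.105]
contact_force: [-0.2, 0.2, -3.8]
opening: 0.085
finger_force: 45.0
scene 4901
 N med 0.0137 tilt dN/dU deg -0.63 dN/dY deg -0.46 U [0.1328 0.2707] Y [-0.0811  0.0864]
side 134
 N med 0.0113 tilt dN/dU deg 16.53 dN/dY deg 0.4 U [0.2588 0.2745] Y [-0.0855 -0.0167]
1 rows of: 0.0013 0.0001 0.0004 0.0016 0.0015 -0.0043  total deg 0.3
[-0.42  0.99 -0.21  0.84  0.08  1.66 -0.3 ]
```

View pics/p6.png

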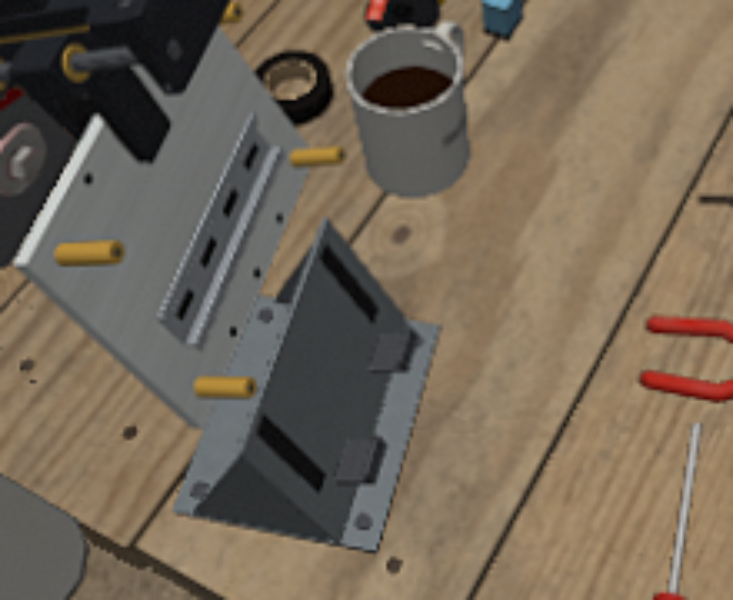

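The plate hangs just above and behind the hooks' line, parallel to the panel and within 3 mm of centre. Descending along the slope.

```bash
python3 - <<'E'
from place import *
plan(tcp(.013,.006,-.0025),M,14)
E
```

```text
14 rows of: -0.0001 -0.0 0.0084 0.0001 0.0001 -0.0003  total deg 0.3
```

```bash
python3 -m inch '-1 -.0001 0 .0084 0 0 -.0003;-1 -.0001 0 .0084 0 0 -.0003;-1 -.0001 0 .0084 0 0 -.0003;-1 -.0001 0 .0084 0 0 -.0003;-1 -.0001 0 .0084 0 0 -.0003;-1 -.0001 0 .0084 0 0 -.0003;-1 -.0001 0 .0084 0 0 -.0003;-1 -.0001 0 .0084 0 0 -.0003;-1 -.0001 0 .0084 0 0 -.0003;-1 -.0001 0 .0084 0 0 -.0003;-1 -.0001 0 .0084 0 0 -.0003;-1 -.0001 0 .0084 0 0 -.0003;-1 -.0001 0 .0084 0 0 -.0003;-1 -.0001 0 .0084 0 0 -.0003;-1 0 0 0 0 0 0'; sed -i 's/(U>.09)&(U<.30)/(U>.03)\&(U<.19)/' chk.py; python3 chk.py pics/p7.png;  python3 - <<'E'
from place import *
plan(tcp(.0,.006,-.0025),M,10)
E
```

```text
clock: 26.07
tool_pos: [0.5893, 0.2904, 0.1591]
eef_rot: [0.596, 0.784, -0.139, -0.106]
contact_force: [-1.3, -0.0, -4.3]
opening: 0.084
finger_force: 45.0
scene 2747
 N med 0.0143 tilt dN/dU deg -1.71 dN/dY deg -0.98 U [0.0309 0.1511] Y [-0.085  0.082]
side 152
 N med 0.0102 tilt dN/dU deg 8.13 dN/dY deg -1.49 U [0.0713 0.1564] Y [-0.0879  0.0693]
10 rows of: -0.0001 0.0 0.0012 0.0001 0.0 0.0001  total deg 0.1
```

```bash
python3 -m inch '-1 .0001 0 .0014 0 0 0;-1 .0001 0 .0014 0 0 0;-1 .0001 0 .0014 0 0 0;-1 .0001 0 .0014 0 0 0;-1 .0001 0 .0014 0 0 0;-1 .0001 0 .0014 0 0 0;-1 .0001 0 .0014 0 0 0;-1 .0001 0 .0014 0 0 0;-1 0 0 0 0 0 0'; python3 -m inch '-1 0 0 .001 0 0 0;-1 0 0 .001 0 0 0;-1 0 0 0 0 0 0';  python3 chk.py pics/p7.png
```

```text
clock: 26.92
tool_pos: [0.5866, 0.2908, 0.1501]
eef_rot: [0.596, 0.784, -0.138, -0.105]
contact_force: [-0.3, 1.0, -4.0]
opening: 0.083
finger_force: 45.0
clock: 27.17
tool_pos: [0.5861, 0.2906, 0.1484]
eef_rot: [0.596, 0.784, -0.138, -0.105]
contact_force: [-0.5, 0.1, -3.2]
opening: 0.085
finger_force: 45.0
scene 2540
 N med 0.0134 tilt dN/dU deg -1.98 dN/dY deg -0.92 U [0.0314 0.14  ] Y [-0.0837  0.083 ]
side 143
 N med 0.0096 tilt dN/dU deg 11.0 dN/dY deg -0.37 U [0.0816 0.1701] Y [-0.0871  0.0699]
```

View pics/p7.png

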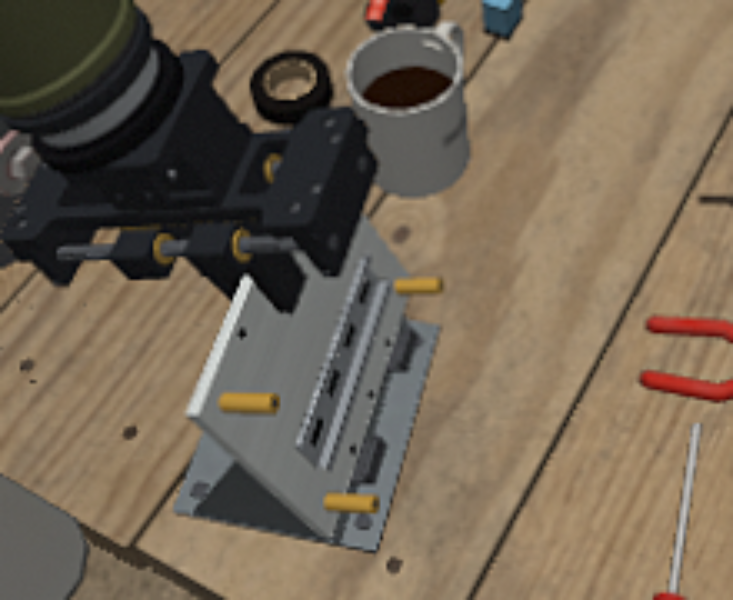

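The plate's lower edge is between the panel and the lips of both hooks. Lowering to contact.

```bash
python3 -m inch '-1 0 0 .0008 0 0 0;-1 0 0 .0008 0 0 0;-1 0 0 0 0 0 0'; python3 -m inch '-1 0 0 .0008 0 0 0;-1 0 0 .0008 0 0 0;-1 0 0 0 0 0 0'
```

```text
clock: 27.52
tool_pos: [0.5862, 0.291, 0.148]
eef_rot: [0.596, 0.784, -0.137, -0.105]
contact_force: [1.1, 0.8, 2.0]
opening: 0.085
finger_force: 45.0
clock: 27.77
tool_pos: [0.5865, 0.2912, 0.1478]
eef_rot: [0.596, 0.784, -0.136, -0.104]
contact_force: [1.9, 0.5, 7.8]
opening: 0.083
finger_force: 45.0
```

```bash
python3 -m inch '-1 0 0 -.0015 0 0 0;-1 0 .001 0 0 0 0;-1 0 .001 0 0 0 0;-1 0 .001 0 0 0 0;-1 0 .001 0 0 0 0;-1 0 0 0 0 0 0'; python3 -m inch '-1 0 .001 0 0 0 0;-1 0 .001 0 0 0 0;-1 0 0 0 0 0 0';python3 chk.py pics/p8.png
```

```text
clock: 28.27
tool_pos: [0.5887, 0.2918, 0.147]
eef_rot: [0.596, 0.784, -0.138, -0.106]
contact_force: [0.1, -0.3, 9.0]
opening: 0.085
finger_force: 45.3
clock: 28.52
tool_pos: [0.59, 0.2921, 0.1465]
eef_rot: [0.596, 0.784, -0.139, -0.106]
contact_force: [-0.6, -0.9, 10.3]
opening: 0.087
finger_force: 45.6
scene 2707
 N med 0.0101 tilt dN/dU deg -4.03 dN/dY deg -0.89 U [0.0313 0.1394] Y [-0.0837  0.0834]
side 149
 N med 0.0048 tilt dN/dU deg 5.03 dN/dY deg -1.58 U [0.08   0.1884] Y [-0.0866 -0.0184]
```

```bash
python3 -m inch '-1 0 0 -.0012 0 0 0;-1 0 0 -.0008 0 0 0;-1 0 0 0 0 0 0';python3 -m inch '-1 0 .001 0 0 0 0;-1 0 .001 0 0 0 0;-1 0 0 0 0 0 0'; python3 chk.py pics/p8.png
```

```text
clock: 28.87
tool_pos: [0.5908, 0.2921, 0.1463]
eef_rot: [0.596, 0.784, -0.139, -0.105]
contact_force: [-1.0, -0.5, 0.4]
opening: 0.09
finger_force: 45.0
clock: 29.12
tool_pos: [0.5913, 0.2922, 0.1462]
eef_rot: [0.595, 0.784, -0.14, -0.106]
contact_force: [-6.8, -1.4, 4.8]
opening: 0.086
finger_force: 45.1
scene 2608
 N med 0.0082 tilt dN/dU deg -2.99 dN/dY deg -0.33 U [0.0316 0.1397] Y [-0.084   0.0831]
side 144
 N med 0.0031 tilt dN/dU deg 4.22 dN/dY deg -0.05 U [0.079  0.1441] Y [-0.0872 -0.0193]
```

```bash
python3 -m inch '-1 0 0 0 0 0 0;-1 0 0 0 0 0 0;-1 0 0 0 0 0 0' 4; python3 -m inch '-.6 0 0 0 0 0 0;-.6 0 0 0 0 0 0;-.6 0 0 0 0 0 0;-.6 0 0 0 0 0 0;-.3 0 0 0 0 0 0;-.3 0 0 0 0 0 0;-.3 0 0 0 0 0 0';python3 chk.py pics/p8.png
```

```text
clock: 29.47
tool_pos: [0.5931, 0.2927, 0.1457]
eef_rot: [0.596, 0.784, -0.138, -0.105]
contact_force: [-3.7, 0.1, -0.1]
opening: 0.099
finger_force: 4.1
clock: 30.05
tool_pos: [0.5937, 0.2927, 0.1461]
eef_rot: [0.596, 0.784, -0.138, -0.105]
contact_force: [0.4, -0.7, 0.3]
opening: 0.348
finger_force: 0.0
scene 2823
 N med 0.0086 tilt dN/dU deg -6.19 dN/dY deg -0.29 U [0.0318 0.1395] Y [-0.0836  0.0832]
side 179
 N med 0.0014 tilt dN/dU deg -3.86 dN/dY deg 2.5 U [0.0574 0.1887] Y [-0.087  -0.0074]
```

```bash
cat > prof.py <<'E'
from place import *
I,D=snapshot("scene");P=cloud("scene",D);hsv=cv2.cvtColor(I,cv2.COLOR_RGB2HSV)
Q=P-seat;U,N,Y=Q@u,Q@nr,Q@yv
m=(D>0)&(hsv[...,1]<50)&(hsv[...,2]>80)&(N>-.02)&(N<.03)&(abs(Y)<.1)
for a in np.arange(-.01,.15,.01):
    k=m&(U>=a)&(U<a+.01)
    if k.sum()>4: print(round(a,2),k.sum(),np.percentile(N[k],[10,25,50,75,90]).round(4))
k=m&(U>.07)&(U<.137)&(N<.02);print("fit",np.polyfit(U[k],N[k],1),"Y",np.percentile(Y[k],[.5,99.5]), "yaw", np.degrees(np.polyfit(Y[k],N[k],1)[0]))
E
python3 prof.py
```

```text
-0.01 14 [0.0127 0.0129 0.0198 0.027  0.0274]
0.0 218 [0.0126 0.013  0.0136 0.0142 0.0149]
0.01 245 [0.0118 0.0124 0.0129 0.0135 0.0139]
0.02 120 [0.0111 0.0118 0.0123 0.013  0.0135]
0.03 413 [0.0113 0.0124 0.015  0.0184 0.0192]
0.04 220 [0.0102 0.0111 0.012  0.0127 0.0133]
0.05 172 [0.0089 0.0095 0.0103 0.0118 0.0159]
0.06 455 [0.0086 0.0091 0.0098 0.0158 0.0172]
0.07 321 [0.0076 0.0081 0.0087 0.0093 0.0097]
0.08 226 [0.0069 0.0075 0.008  0.0085 0.009 ]
0.09 169 [0.006  0.0068 0.0074 0.0079 0.0083]
0.1 168 [0.0052 0.006  0.0066 0.007  0.0075]
0.11 168 [0.0048 0.0053 0.006  0.0066 0.007 ]
0.12 192 [0.004  0.0046 0.0051 0.0057 0.0065]
0.13 301 [-0.0013  0.0015  0.0038  0.0047  0.0056]
0.14 14 [0.0003 0.0008 0.0013 0.0028 0.0033]
fit [-0.07330273  0.01416225] Y [-0.07893346  0.08308657] yaw -0.9649129761706068
```

The profile shows the plate's foot about 6 mm off the panel, so it's not flush. I'll retract and nudge the foot home with closed fingertips.

```bash
python3 -m inch '-.3 0 0 -.004 0 0 0;-.3 0 0 -.008 0 0 0;-.3 0 0 -.012 0 0 0;-.3 0 0 -.015 0 0 0;-.3 0 0 -.02 0 0 0;-.3 0 0 -.02 0 0 0;-.3 0 0 -.02 0 0 0;-.3 0 0 -.02 0 0 0;-.3 0 0 -.01 0 0 0;-.3 0 0 0 0 0 0'; cat >> place.py <<'E'
Z=np.array([0,0,1.]);MP=mat(-yv,f-Z)
def push(U_,N_,dy=0): return seat+U_*u+N_*nr+dy*yv-.011*(f-Z)*.7071-.009*(f+Z)*.7071
E
python3 prof.py | tail -1;python3 - <<'E'
from place import *
pre=push(.022,.06);print(pre,get_state()['tool_pos']);plan(pre+[-.02,0,.15],MP,20);print(get_state()['q'].round(2))
E
```

```text
clock: 31.03
tool_pos: [0.6377, 0.3052, 0.2706]
eef_rot: [0.597, 0.784, -0.135, -0.104]
contact_force: [0.6, -0.3, 0.2]
opening: 0.346
finger_force: 0.0
fit [-0.07047438  0.01392226] Y [-0.0845388   0.08290015] yaw -0.06060870981641655
[0.49391529 0.26616738 0.07260865] [0.63677979 0.30487441 0.26884965]
20 rows of: -0.0067 -0.0075 0.0008 -0.044 0.0439 0.0693  total deg 106.7
[-0.42  1.01 -0.21  0.81  0.08  1.67 -0.29]
```

```bash
python3 -m inch '-1 -.0067 -.0075 .0008 -.044 .0439 .0693;-1 -.0067 -.0075 .0008 -.044 .0439 .0693;-1 -.0067 -.0075 .0008 -.044 .0439 .0693;-1 -.0067 -.0075 .0008 -.044 .0439 .0693;-1 -.0067 -.0075 .0008 -.044 .0439 .0693;-1 -.0067 -.0075 .0008 -.044 .0439 .0693;-1 -.0067 -.0075 .0008 -.044 .0439 .0693;-1 -.0067 -.0075 .0008 -.044 .0439 .0693;-1 -.0067 -.0075 .0008 -.044 .0439 .0693;-1 -.0067 -.0075 .0008 -.044 .0439 .0693;-1 -.0067 -.0075 .0008 -.044 .0439 .0693;-1 -.0067 -.0075 .0008 -.044 .0439 .0693;-1 -.0067 -.0075 .0008 -.044 .0439 .0693;-1 -.0067 -.0075 .0008 -.044 .0439 .0693;-1 -.0067 -.0075 .0008 -.044 .0439 .0693;-1 -.0067 -.0075 .0008 -.044 .0439 .0693;-1 -.0067 -.0075 .0008 -.044 .0439 .0693;-1 -.0067 -.0075 .0008 -.044 .0439 .0693;-1 -.0067 -.0075 .0008 -.044 .0439 .0693;-1 -.0067 -.0075 .0008 -.044 .0439 .0693;-1 0 0 0 0 0 0' 2>&1 | tail -6; python3 - <<'E'
from place import *
pre=push(.022,.06);plan(pre+[-.02,0,.15],MP);plan(pre,MP,12);print(get_state()['q'].round(2))
E
```

```text
invalid input at $: expected 1 to 20 rows
13 rows of: -0.01 -0.0117 0.0016 -0.0677 0.0675 0.1067  total deg 106.7
12 rows of: -0.0133 -0.0114 0.0145 -0.0733 0.0731 0.1155  total deg 106.7
[-0.42  1.01 -0.21  0.81  0.08  1.67 -0.29]
```

```bash
python3 -m inch '-1 -.0067 -.0075 .0008 -.044 .0439 .0693;-1 -.0067 -.0075 .0008 -.044 .0439 .0693;-1 -.0067 -.0075 .0008 -.044 .0439 .0693;-1 -.0067 -.0075 .0008 -.044 .0439 .0693;-1 -.0067 -.0075 .0008 -.044 .0439 .0693;-1 -.0067 -.0075 .0008 -.044 .0439 .0693;-1 -.0067 -.0075 .0008 -.044 .0439 .0693;-1 -.0067 -.0075 .0008 -.044 .0439 .0693;-1 -.0067 -.0075 .0008 -.044 .0439 .0693;-1 -.0067 -.0075 .0008 -.044 .0439 .0693;-1 -.0067 -.0075 .0008 -.044 .0439 .0693;-1 -.0067 -.0075 .0008 -.044 .0439 .0693;-1 -.0067 -.0075 .0008 -.044 .0439 .0693;-1 -.0067 -.0075 .0008 -.044 .0439 .0693;-1 -.0067 -.0075 .0008 -.044 .0439 .0693;-1 -.0067 -.0075 .0008 -.044 .0439 .0693;-1 -.0067 -.0075 .0008 -.044 .0439 .0693;-1 -.0067 -.0075 .0008 -.044 .0439 .0693;-1 -.0067 -.0075 .0008 -.044 .0439 .0693;-1 -.0067 -.0075 .0008 -.044 .0439 .0693'; python3 - <<'E'
from place import *
pre=push(.022,.06);plan(pre+[-.02,0,.15],MP);plan(pre+[-.02,0,.03],MP,12);print(get_state()['q'].round(2))
E
```

```text
clock: 32.75
tool_pos: [0.5189, 0.2712, 0.3149]
eef_rot: [0.937, 0.205, 0.277, -0.051]
contact_force: [-0.8, 0.7, -1.4]
opening: 0.004
finger_force: 0.0
4 rows of: -0.0227 -0.0032 0.0117 -0.021 0.0534 0.0332  total deg 15.2
12 rows of: -0.0139 -0.0012 0.0116 -0.007 0.0178 0.0111  total deg 15.2
[-0.86  0.42  0.34  2.15 -1.    0.04 -0.74]
```

```bash
cat >> place.py <<'E'
zt=f*.5-Z*.866;ut=f*.866+Z*.5;MP=mat(-yv,zt)
def push(U_,N_,dy=0): return seat+U_*u+N_*nr+dy*yv-.011*zt-.009*ut
E
python3 - <<'E'
from place import *
T=R.from_quat(get_state()['eef_rot']).as_matrix();print(T[:,2],T[:,1],zt,-yv)
plan(push(.016,.06)+[0,0,.12],MP);plan(push(.016,.06)+[0,0,.12],MP,12)
E
```

```text
[ 0.49772815  0.20933309 -0.84169255] [ 0.41300114 -0.91055723  0.01776485] [ 0.4819   0.13335 -0.866  ] [ 0.2667 -0.9638 -0.    ]
5 rows of: -0.0175 -0.0011 0.0184 -0.0132 -0.0096 0.0285  total deg 9.4
12 rows of: -0.0073 -0.0004 0.0077 -0.0055 -0.004 0.0119  total deg 9.4
```

```bash
python3 -m inch '-1 -.0073 -.0004 .0077 -.0055 -.004 .0119;-1 -.0073 -.0004 .0077 -.0055 -.004 .0119;-1 -.0073 -.0004 .0077 -.0055 -.004 .0119;-1 -.0073 -.0004 .0077 -.0055 -.004 .0119;-1 -.0073 -.0004 .0077 -.0055 -.004 .0119;-1 -.0073 -.0004 .0077 -.0055 -.004 .0119;-1 -.0073 -.0004 .0077 -.0055 -.004 .0119;-1 -.0073 -.0004 .0077 -.0055 -.004 .0119;-1 -.0073 -.0004 .0077 -.0055 -.004 .0119;-1 -.0073 -.0004 .0077 -.0055 -.004 .0119;-1 -.0073 -.0004 .0077 -.0055 -.004 .0119;-1 -.0073 -.0004 .0077 -.0055 -.004 .0119;-1 0 0 0 0 0 0'; python3 - <<'E'
from place import *
T=R.from_quat(get_state()['eef_rot']).as_matrix();print(T[:,2],T[:,1],get_state()['q'].round(2))
plan(push(.016,.06)+[0,0,.12],MP);plan(push(.016,.05)+[0,0,.05],MP,10)
E
```

```text
clock: 33.83
tool_pos: [0.5057, 0.2798, 0.2322]
eef_rot: [0.966, 0.133, 0.221, -0.021]
contact_force: [0.5, 0.2, -0.2]
opening: 0.01
finger_force: 0.0
[ 0.42189819  0.09901565 -0.90122018] [ 0.26629745 -0.96370786  0.0187837 ] [-0.94  0.59  0.39  2.15 -1.    0.04 -0.96]
2 rows of: -0.0166 0.0047 0.015 0.0084 0.0379 0.0042  total deg 4.5
10 rows of: -0.0059 0.0009 0.0099 0.0017 0.0076 0.0008  total deg 4.5
```

```bash
python3 -m inch '-1 -.0059 .0009 .0099 .0017 .0076 .0008;-1 -.0059 .0009 .0099 .0017 .0076 .0008;-1 -.0059 .0009 .0099 .0017 .0076 .0008;-1 -.0059 .0009 .0099 .0017 .0076 .0008;-1 -.0059 .0009 .0099 .0017 .0076 .0008;-1 -.0059 .0009 .0099 .0017 .0076 .0008;-1 -.0059 .0009 .0099 .0017 .0076 .0008;-1 -.0059 .0009 .0099 .0017 .0076 .0008;-1 -.0059 .0009 .0099 .0017 .0076 .0008;-1 -.0059 .0009 .0099 .0017 .0076 .0008;-1 0 0 0 0 0 0;-1 0 0 0 0 0 0'; python3 - <<'E'
from place import *
T=R.from_quat(get_state()['eef_rot']).as_matrix();print(T[:,2],T[:,1],get_state()['q'].round(2))
plan(push(.016,.05)+[0,0,.05],MP);plan(push(.016,.045),MP,10)
E
```

```text
clock: 34.83
tool_pos: [0.5311, 0.2955, 0.1815]
eef_rot: [0.971, 0.127, 0.204, -0.01]
contact_force: [-0.6, -0.1, 0.2]
opening: 0.006
finger_force: 0.0
[ 0.39415511  0.07048017 -0.91633744] [ 0.25030533 -0.96759603  0.03324407] [-0.9   0.71  0.35  2.07 -1.    0.04 -0.99]
3 rows of: -0.0199 0.0058 0.0144 0.0124 0.0377 -0.0  total deg 6.8
10 rows of: -0.0079 0.0017 0.0091 0.0037 0.0113 -0.0  total deg 6.8
```

This wrist branch is pinned at joint limits (j5, j6), so I'm dropping the push. I'll regrip the top edge instead, lift the plate just clear of the hooks, align it flush to the panel and lower it again.

```bash
cat > re.py <<'E'
from place import *
g=np.radians(4.03);u2=u*np.cos(g)-nr*np.sin(g);n2=nr*np.cos(g)+u*np.sin(g);M2=mat(-n2,-u2)
top2=seat+.0099*nr+.140*u2
E
python3 - <<'E'
from re import *
E
mv() { :; }; mv re.py rg.py 2>/dev/null; /bin/mv re.py rg.py; python3 - <<'E'
from rg import *
s=get_state();print(top2)
p=top2+.13*u2
plan(p,M2,20);plan(s['tool_pos']+np.array([-.03,0,.08]),R.from_quat(s['eef_rot']).as_matrix(),4)
E
```

```text
[0.60061397 0.29569273 0.16125253]
20 rows of: 0.0048 0.0051 -0.005 0.0338 -0.0312 -0.0744  total deg 100.3
4 rows of: 0.0013 -0.0012 -0.0213 0.0 0.0 -0.0  total deg 0.0Traceback (most recent call last):
  File "<stdin>", line 1, in <module>
  File "re.py", line 1, in <module>
    from place import *
  File "place.py", line 1, in <module>
    from h import *
  File "h.py", line 1, in <module>
    import numpy as np,cv2
    from numpy.__config__ import show_config
    from numpy._core._multiarray_umath import (
    from . import (
    from .fromnumeric import any
    from . import _methods, overrides
    import pickle
    __all__.extend([x for x in dir() if re.match("[A-Z][A-Z0-9_]+$", x)])
AttributeError: module 're' has no attribute 'match' (consider renaming 're.py' since it has the same name as the standard library module named 're' and prevents importing that standard library module)
```

```bash
rm -f re.py; python3 -m inch '-.3 .0013 -.0012 -.0213 0 0 0;-.3 .0013 -.0012 -.0213 0 0 0;-.3 .0013 -.0012 -.0213 0 0 0;-.3 .0013 -.0012 -.0213 0 0 0;-.3 .0013 -.0012 -.0213 0 0 0;-.3 0 0 0 0 0 0'; python3 - <<'E'
from rg import *
s=get_state();plan(top2+.13*u2,M2,20)
E
```

```text
clock: 35.33
tool_pos: [0.4935, 0.296, 0.2851]
eef_rot: [0.97, 0.127, 0.207, -0.011]
contact_force: [0.0, 0.3, -0.2]
opening: 0.348
finger_force: 0.0
20 rows of: 0.0054 0.0072 0.0002 0.0339 -0.0314 -0.0744  total deg 100.3
```

```bash
python3 -m inch '-.3 .0054 .0072 .0002 .0339 -.0314 -.0744;-.3 .0054 .0072 .0002 .0339 -.0314 -.0744;-.3 .0054 .0072 .0002 .0339 -.0314 -.0744;-.3 .0054 .0072 .0002 .0339 -.0314 -.0744;-.3 .0054 .0072 .0002 .0339 -.0314 -.0744;-.3 .0054 .0072 .0002 .0339 -.0314 -.0744;-.3 .0054 .0072 .0002 .0339 -.0314 -.0744;-.3 .0054 .0072 .0002 .0339 -.0314 -.0744;-.3 .0054 .0072 .0002 .0339 -.0314 -.0744;-.3 .0054 .0072 .0002 .0339 -.0314 -.0744;-.3 .0054 .0072 .0002 .0339 -.0314 -.0744;-.3 .0054 .0072 .0002 .0339 -.0314 -.0744;-.3 .0054 .0072 .0002 .0339 -.0314 -.0744;-.3 .0054 .0072 .0002 .0339 -.0314 -.0744;-.3 .0054 .0072 .0002 .0339 -.0314 -.0744;-.3 .0054 .0072 .0002 .0339 -.0314 -.0744;-.3 .0054 .0072 .0002 .0339 -.0314 -.0744;-.3 .0054 .0072 .0002 .0339 -.0314 -.0744;-.3 .0054 .0072 .0002 .0339 -.0314 -.0744;-.3 .0054 .0072 .0002 .0339 -.0314 -.0744'; python3 - <<'E'
from rg import *
s=get_state();print(s['q'].round(2));plan(top2+.11*u2,M2);plan(top2+.05*u2,M2)
E
```

```text
clock: 37.0
tool_pos: [0.6513, 0.308, 0.2756]
eef_rot: [0.591, 0.779, -0.168, -0.128]
contact_force: [-0.0, 0.6, -0.6]
opening: 0.347
finger_force: 0.0
[-0.54  1.12  0.32  0.57 -0.33  1.89 -0.1 ]
1 rows of: 0.0017 -0.001 0.0157 -0.0053 0.0006 0.0025  total deg 0.3
3 rows of: 0.0006 -0.0003 0.0252 -0.0018 0.0002 0.0008  total deg 0.3
```

```bash
python3 -m inch '-.3 .0006 -.0003 .02 -.0018 0 0;-.3 .0006 -.0003 .02 -.0018 0 0;-.3 .0006 -.0003 .02 -.0018 0 0;-.3 0 0 0 0 0 0;-.3 0 0 0 0 0 0'; python3 - <<'E'
from rg import *
plan(top2-.02*u2,M2,8)
s=get_state();I,D=snapshot("wrist");P=cloud("wrist",D);hsv=cv2.cvtColor(I,cv2.COLOR_RGB2HSV)
Q=(P-top2);m=(D>0)&(hsv[...,1]<50)&(hsv[...,2]>80)&(abs(Q@u2)<.006)&(abs(Q@n2)<.015)&(abs(Q@yv)<.1)
print(m.sum(),np.percentile((Q@n2)[m],[5,50,95]),np.percentile((Q@yv)[m],[1,99]),np.median((Q@u2)[m]))
E
```

```text
clock: 37.42
tool_pos: [0.6252, 0.3032, 0.221]
eef_rot: [0.592, 0.778, -0.166, -0.126]
contact_force: [1.0, 0.2, 0.7]
opening: 0.349
finger_force: 0.0
8 rows of: -0.0001 0.0001 0.0106 -0.0001 0.0001 -0.0001  total deg 0.1
3162 [-0.00376741 -0.00010245  0.00339733] [-0.05778038  0.0821728 ] 2.6647996066763525e-05
```

Top edge matches the estimate to within 0.1 mm. Descending and gripping.

```bash
python3 -m inch '-.3 0 0 .0106 0 0 0;-.3 0 0 .0106 0 0 0;-.3 0 0 .0106 0 0 0;-.3 0 0 .0106 0 0 0;-.3 0 0 .0106 0 0 0;-.3 0 0 .0106 0 0 0;-.3 0 0 .0106 0 0 0;-.3 0 0 .0106 0 0 0;-.3 0 0 0 0 0 0'; python3 -m inch '-1 0 0 0 0 0 0;-1 0 0 0 0 0 0;-1 0 0 0 0 0 0;-1 0 0 0 0 0 0;-1 0 0 0 0 0 0;-1 0 0 0 0 0 0' 15;python3 -m inch '-1 0 0 0 0 0 0;-1 0 0 0 0 0 0;-1 0 0 -.002 0 0 0;-1 0 0 -.002 0 0 0;-1 0 0 -.002 0 0 0;-1 0 0 0 0 0 0' 40; python3 prof.py | grep -v '0.0[3456] '; python3 - <<'E'
from rg import *
s=get_state();D_=(s['tool_pos']-seat);print(D_@u,D_@nr,D_@yv)
E
```

```text
clock: 38.22
tool_pos: [0.5927, 0.2941, 0.144]
eef_rot: [0.592, 0.778, -0.165, -0.125]
contact_force: [-0.6, -0.8, 0.6]
opening: 0.351
finger_force: 0.0
clock: 38.72
tool_pos: [0.5932, 0.2941, 0.1454]
eef_rot: [0.592, 0.779, -0.165, -0.125]
contact_force: [-0.1, 0.1, 5.6]
opening: 0.088
finger_force: 15.0
clock: 39.22
tool_pos: [0.5946, 0.2947, 0.1493]
eef_rot: [0.592, 0.778, -0.166, -0.125]
contact_force: [-3.3, -1.0, -3.0]
opening: 0.089
finger_force: 40.0
-0.01 47 [0.0121 0.0134 0.0151 0.0183 0.0262]
0.0 164 [0.013  0.0134 0.0139 0.0148 0.024 ]
0.01 238 [0.0122 0.0127 0.0131 0.0139 0.0143]
0.02 187 [0.0116 0.0122 0.0126 0.0133 0.0138]
0.07 338 [0.0076 0.0082 0.0088 0.0093 0.01  ]
0.08 332 [0.007  0.0075 0.0079 0.0085 0.0089]
0.09 279 [0.0062 0.0067 0.0073 0.0078 0.0082]
0.1 191 [0.0055 0.006  0.0065 0.0071 0.0077]
0.11 158 [0.0045 0.0051 0.0058 0.0064 0.0068]
0.12 163 [0.0037 0.0045 0.0051 0.0058 0.0064]
0.13 189 [0.003  0.0035 0.0042 0.0049 0.0055]
fit [-0.07429011  0.01430413] Y [-0.08303856  0.08312808] yaw -0.9781234022272846
0.1263592300951322 0.0017001541429586394 0.0006566837711765795
```

```bash
python3 - <<'E'
from place import *
plan(seat+.0050*nr+.1275*u,M,6)
E
```

```text
6 rows of: -0.0001 -0.0006 -0.0002 -0.0117 0.0003 -0.0001  total deg 4.0
```

```bash
python3 -m inch '-1 0 -.0006 -.0002 -.0117 0 0;-1 0 -.0006 -.0002 -.0117 0 0;-1 0 -.0006 -.0002 -.0117 0 0;-1 0 -.0006 -.0002 -.0117 0 0;-1 0 -.0006 -.0002 -.0117 0 0;-1 0 -.0006 -.0002 -.0117 0 0;-1 0 0 0 0 0 0'; python3 prof.py | grep -v '0.0[3456] '; python3 - <<'E'
from rg import *
s=get_state();D_=(s['tool_pos']-seat);print(D_@u,D_@nr,D_@yv);plan(seat+.0050*nr+.1275*u,M,1)
E
```

```text
clock: 39.85
tool_pos: [0.5924, 0.2941, 0.1529]
eef_rot: [0.597, 0.784, -0.137, -0.103]
contact_force: [-2.1, -1.1, -3.7]
opening: 0.089
finger_force: 40.0
-0.01 57 [0.0036 0.0117 0.013  0.016  0.0268]
0.0 103 [0.0074 0.008  0.0085 0.0116 0.0252]
0.01 211 [0.0073 0.0081 0.0086 0.009  0.0094]
0.02 188 [0.0076 0.008  0.0085 0.0089 0.0092]
0.07 342 [0.0075 0.008  0.0085 0.0091 0.0152]
0.08 245 [0.0073 0.0078 0.0083 0.0088 0.0093]
0.09 209 [0.0073 0.0077 0.0082 0.0087 0.0091]
0.1 188 [0.0071 0.0077 0.0082 0.0087 0.0091]
0.11 147 [0.007  0.0075 0.0081 0.0085 0.009 ]
0.12 156 [0.0071 0.0078 0.0084 0.009  0.0095]
0.13 165 [0.0074 0.0078 0.0082 0.0088 0.0094]
0.14 244 [0.0023 0.0039 0.0071 0.0081 0.0087]
fit [-0.01849529  0.01025565] Y [-0.0793994   0.08323247] yaw -0.782882500581715
0.12892623108686338 0.004977586780193882 0.0006533510311204543
1 rows of: -0.0007 -0.0 0.0014 0.003 0.0017 -0.0005  total deg 0.2
```

Flush all along (front face 8.3 mm from the panel). Lowering onto the hooks.

```bash
python3 -m inch '-1 0 0 .001 0 0 0;-1 0 0 .001 0 0 0;-1 0 0 .001 0 0 0;-1 0 0 .001 0 0 0;-1 0 0 .001 0 0 0;-1 0 0 0 0 0 0'; python3 -m inch '-1 0 0 .0008 0 0 0;-1 0 0 .0008 0 0 0;-1 0 0 0 0 0 0'; python3 -m inch '-1 0 0 .0008 0 0 0;-1 0 0 0 0 0 0'
```

```text
clock: 40.4
tool_pos: [0.5906, 0.2936, 0.1472]
eef_rot: [0.597, 0.784, -0.138, -0.104]
contact_force: [-2.1, -0.9, -3.4]
opening: 0.086
finger_force: 40.0
clock: 40.65
tool_pos: [0.5905, 0.2937, 0.1467]
eef_rot: [0.596, 0.784, -0.138, -0.104]
contact_force: [-1.4, 0.5, 0.6]
opening: 0.089
finger_force: 40.0
clock: 40.82
tool_pos: [0.5905, 0.2938, 0.1466]
eef_rot: [0.596, 0.784, -0.137, -0.104]
contact_force: [-0.9, 0.2, 4.3]
opening: 0.084
finger_force: 40.0
```

Seated (upward contact, light press). Checking, then releasing softly.

```bash
python3 prof.py | grep -v '0.0[3456] '; python3 -m inch '-1 0 0 0 0 0 0;-1 0 0 0 0 0 0;-1 0 0 0 0 0 0' 4; python3 -m inch '-.7 0 0 0 0 0 0;-.7 0 0 0 0 0 0;-.5 0 0 0 0 0 0;-.5 0 0 0 0 0 0;-.3 0 0 0 0 0 0;-.3 0 0 0 0 0 0;-.3 0 0 0 0 0 0'; python3 prof.py | grep -v '0.0[3456] '
```

```text
-0.01 57 [0.0081 0.0118 0.0134 0.0168 0.0266]
0.0 225 [0.0073 0.0078 0.0083 0.009  0.0151]
0.01 218 [0.0073 0.0078 0.0084 0.0088 0.0091]
0.02 100 [0.0072 0.0078 0.0084 0.009  0.0099]
0.07 251 [0.007  0.0075 0.0081 0.0086 0.009 ]
0.08 202 [0.0071 0.0075 0.0081 0.0086 0.0091]
0.09 199 [0.0071 0.0077 0.0082 0.0086 0.009 ]
0.1 153 [0.0068 0.0075 0.0081 0.0085 0.0091]
0.11 144 [0.0069 0.0074 0.0079 0.0084 0.0089]
0.12 166 [0.0069 0.0074 0.008  0.0088 0.0095]
0.13 288 [0.0025 0.0047 0.0071 0.008  0.0087]
0.14 12 [0.0026 0.003  0.0058 0.0092 0.0092]
fit [-0.0017226   0.00815806] Y [-0.06794498  0.08359394] yaw -0.34481808915979034
clock: 41.12
tool_pos: [0.5905, 0.2937, 0.1466]
eef_rot: [0.597, 0.784, -0.137, -0.104]
contact_force: [-1.2, 0.8, 5.2]
opening: 0.089
finger_force: 4.0
clock: 41.7
tool_pos: [0.5899, 0.2933, 0.1452]
eef_rot: [0.597, 0.784, -0.138, -0.104]
contact_force: [-0.2, 0.2, -0.2]
opening: 0.347
finger_force: 0.0
-0.01 72 [0.0076 0.011  0.013  0.0163 0.0262]
0.0 216 [0.0073 0.0078 0.0083 0.009  0.0156]
0.01 220 [0.0074 0.0078 0.0084 0.0088 0.0092]
0.02 90 [0.0071 0.0077 0.0084 0.009  0.0094]
0.07 229 [0.0073 0.0077 0.0083 0.0087 0.0091]
0.08 183 [0.0071 0.0075 0.008  0.0084 0.0088]
0.09 152 [0.007  0.0075 0.008  0.0085 0.009 ]
0.1 154 [0.007  0.0075 0.0079 0.0084 0.0088]
0.11 157 [0.0069 0.0073 0.0079 0.0084 0.0088]
0.12 179 [0.0069 0.0074 0.008  0.0084 0.0091]
0.13 293 [0.0024 0.0049 0.0073 0.008  0.0088]
0.14 15 [0.0027 0.0031 0.0038 0.0059 0.008 ]
fit [-0.00349543  0.00830426] Y [-0.04308766  0.08352467] yaw -0.3410590654898292
```

Flush and released. Retreating up the slope, then a final look.

```bash
python3 -m inch '-.3 0 0 -.004 0 0 0;-.3 0 0 -.008 0 0 0;-.3 0 0 -.012 0 0 0;-.3 0 0 -.018 0 0 0;-.3 0 0 -.02 0 0 0;-.3 0 0 -.02 0 0 0;-.3 0 0 -.02 0 0 0;-.3 0 0 -.02 0 0 0;-.3 0 0 -.02 0 0 0;-.3 0 0 -.02 0 0 0;-.3 0 0 0 0 0 0;-.3 0 0 0 0 0 0'; python3 prof.py | tail -1; python3 chk.py pics/p9.png
```

```text
clock: 42.75
tool_pos: [0.6438, 0.3082, 0.2987]
eef_rot: [0.597, 0.784, -0.137, -0.103]
contact_force: [-0.0, -1.0, -0.5]
opening: 0.356
finger_force: 0.0
fit [-0.00282155  0.00819924] Y [-0.08394327  0.08339648] yaw -0.06311374341751834
scene 3394
 N med 0.0081 tilt dN/dU deg -2.28 dN/dY deg -0.08 U [0.0327 0.14  ] Y [-0.0841  0.0835]
side 224
 N med 0.0034 tilt dN/dU deg 5.01 dN/dY deg 0.33 U [0.0794 0.1432] Y [-0.0861  0.0252]
```

View pics/p9.png

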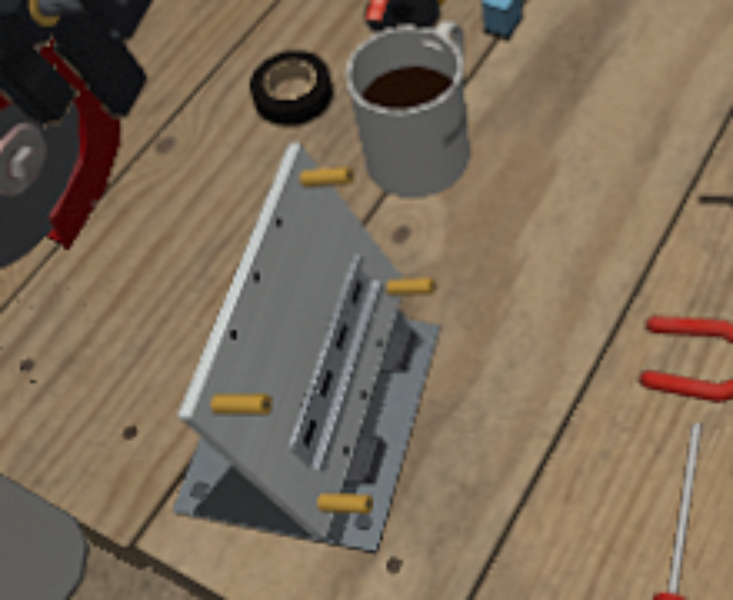

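The plate stands in both hooks, flush on the slope and centred within 0.5 mm. Standoffs and rail face out, and the gripper is clear.

```bash
python3 -c "
from plant import r
print(r.finish_job())"
```

```text
the job is handed in; nothing more can be done
None
```

The job is handed in: the plate stands on its long edge in both hooks, flush on the slope and centred to about 0.5 mm, standoffs and rail facing out, after one regrip because its foot first sat about 6 mm off the panel (about 43 s of the 72 s used).

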